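# Work a tight chisel out of its propped-up case and lay it in the tool tray

### The arm

A 7-joint arm with a two-finger parallel gripper is mounted at the origin on the work surface. World frame = base frame: x ahead of the robot, y to its left, z up, the work surface at z = 0. Lengths are in mm, angles in rad, forces in N, time in s.
With the tool pointing down it reaches from about 425 to 950 mm from the base axis. Payload 4.7 kg.
Tool frame: the origin (TCP) lies midway between the tips of the shut fingers; the grasp point (between the pads) lies 19 mm behind it (arm.grasp_offset is the distance from the TCP to the grasp point, in mm); z points along the fingers, y is the direction in which the jaws open and shut (so a half turn about z gives the same grasp; the last joint's range is limited). The gripper opens to 87 mm and grips with 3 to 60 N. Pads are 19 mm wide; open, the fingers measure 117 mm over their backs; the gripper's body (75 mm by 190 mm) begins 51 mm behind the grasp point.
Start: joints at [-1.16, 0.469, -0.049, 1.532, 0.024, 1.141, -0.082], TCP at [287.35, 610.805, 184.573] pointing down, gripper open.
Joint ranges: [-2.59, 2.59], [-0.33, 1.99], [-1.39, 1.29], [0.1, 2.45], [-1.04, 4.18], [0.21, 1.99], [-2.66, 2.66]. Speed limits (rad/s): [2.57, 2.57, 3.14, 3.14, 3.14, 3.14, 3.14].

### API

Orientations are given as a unit quaternion [x, y, z, w].
In Python, from rig import sense, snapshot, get_calibration, workorder, recognise, cut_out, arm gives the robot as it stands.
- The arm moves only by the shell command python3 -m jog 'ROWS' [FORCE]. ROWS is JSON, a list of rows, each a list of 5 numbers: the shift along the tool's x, y, z in m, then the turn about the tool's z in units of 5 degrees (1.0 is 5 degrees), then the finger opening in m, from 0 to 0.087. A call has 1 to 5 rows; each row shifts and turns the pose as measured when the row begins, along the tool's axes as they then stand; what a row does not reach is not made up. A row lasts 1/10 s, in which the tool goes at most 50 mm and 8.59 degrees, less where a joint would pass 70% of its speed; a pose out of reach is approached as far as the arm can. A call is refused whole if a number of a shift passes 0.05 or a number of a turn 1, either way. A call with a gripper value outside its range is refused whole. The fingers move at their own pace and stop on an object; FORCE is the grip in N (left out, the last holds). Time passes only in rows, so rows that do not move let the fingers close. It gives the time, the measured TCP pose, the force and the opening at its end, in the units of the state.
- sense(): the state, without advancing time (a new reading comes with each control period).
- snapshot(name): name is "side" or "top" or "wrist"; returns the picture (420x560x3 uint8, red, green, blue); there is no depth.
- get_calibration(name): a dict with "fx", "fy", "cx", "cy" (pixels), "k1" (the pictures are not rectified: a ray, as slopes to the right and down, at radius r is drawn at 1 + k1 r^2 times it, then the intrinsics apply), "extrinsics" (4x4, takes a point from camera to world coordinates). Camera axes: x right, y down, z forward; pixel columns grow to the right and rows downward; lengths in mm; the calibration is good to about 2 mm. A picture is of the moment at which its call begins: read the wrist's pose just before it. get_calibration takes no time and is no camera call; for the wrist camera it gives the pose at the moment of the call.
- workorder.sign_off(): hands the job in, once; it reports no verdict.
Trained networks look in the newest picture that a camera, given by its name, has taken for a name from the list of things; names that differ only in an ending like _2 or _b are one class to them, and where a whole thing is asked for, a point or a joint stands for the part that bears it (a point fixed in the world has none). Each returns a list of dicts, best first, with "p" (0 to 1); they miss things now and then, are a little off and sometimes report something else, mostly with a low value. They report only what shows in the picture. A call takes as long as a camera call. They do not tell look-alikes from the thing itself.
- recognise(name, camera): "bbox" ([centre column, centre row, width, height] in pixels, round what is visible of it).
- cut_out(name, camera): "region" (420x560 bool, what is visible of it) and "bbox" ([centre column, centre row, width, height] in pixels, round what is visible of it).
The state is a dict: "time": time; "joint_pos": joint angles; "joint_velocities": joint speeds; "joint_torque": joint torques, N m; "tool_pos": TCP position; "tcp_rot": TCP orientation; "contact_force": force on the tool from outside, world axes, zero at the start; "moment": the same for the moment, N m; "finger_gap": finger opening in mm.
Only numpy, scipy, OpenCV 4.12 (cv2) and the standard library are available. Lean on these libraries where they do the work, as an engineer would, in place of code of your own. Each camera call takes 0.05 s, during which the arm holds its last target.

### The job

Work the red cold chisel out of its tight cutout in the propped-up case: pinch the end that sticks out and ease it straight out along the slope with small side-to-side wiggles, so that the case itself is not dragged along or tipped. Then lay the chisel flat on the floor of the steel tool tray, setting it down in the grip and not dropping it. Leave the other chisels in the case and everything else on the bench as they are.

Things in the scene. Friction and masses are not known exactly. Their poses are not given: they have to be found in the camera images.
- case: Black plastic chisel case, loose, about 1.25 kg empty, 190 x 262 mm on the bench. Its insert stands propped at 28 degrees, rising towards the case's -x; the open face looks up and to +x. Four chisels lie side by side up the slope, along (-cos 28, 0, sin 28) of the case's axes, 56 mm apart (case y -84, -28, 28, 84 mm), struck ends up, at most 135 mm above the bench. Origin on the bench under the middle; z up.
- cutout_grip (a point): Middle of the black cross bar (grey stripe, 40 mm wide, 258 mm long) that runs over the four cutouts, at the height of the chisels' centres (7 mm above the cutouts' floor; the bar's top is 22 mm higher, square to the slope). Case axes. Under the bar a sprung pad presses each chisel on the floor with about 11 N, friction about 0.6 on both faces. Rock a chisel about the point of its own cutout beside this one.
- insert_end (a point): Middle of the sloping insert's upper edge, which has no wall, at the level of the cutouts' floor; case axes. 57 mm of each chisel stands out free past it, with 36 mm of air to its neighbours. A chisel comes out only endwise, up the slope, and is free after 105 mm. Pulled straight it needs about 16 N, which drags the case; rocked by 4 to 6 degrees to each side and drawn 1 to 2 mm a swing it needs far less.
- red_chisel_mid (a point): Centre of the red flat cold chisel: 160 mm long, 20 wide, 14 thick, 0.28 kg; steel wedge 36 mm long at the lower end. x: lengthwise to the struck end (80 mm away), up the slope; y: across its width; z: square to its flats, leaning 28 degrees from vertical in the case. In any of the four cutouts (36 mm wide: 8 mm of play each side, 24 deep). Pinch its narrow sides, 20 mm apart.
- chisel_a_mid (a point): Centre of a dark steel chisel of the same shape, in another cutout; same axes. Stays in the case.
- chisel_b_mid (a point): Centre of a second dark steel chisel, as chisel_a_mid. Stays in the case.
- chisel_c_mid (a point): Centre of a third dark steel chisel, as chisel_a_mid. Stays in the case.
- tray_floor (a point): Shallow steel tool tray with a black mat, fixed on the bench: 240 mm along its x, 130 mm along its y, rim 22 mm above the bench, wall 3 mm. The point is the middle of its inner floor, 3 mm above the bench; z up. Lying flat, the chisel's centre is 7 mm above it.
- tape: Yellow tape measure, 70 x 40 x 56 mm, loose bystander. Origin under its middle.
- magnet: Orange arrow-shaped magnetic welding square, about 110 mm, 20 mm thick, lying flat, loose bystander. Origin under its middle.
- hammer: Chipping hammer, 250 mm long, 27 mm high, lying flat along its x, with a black rubber grip, loose bystander. Origin under its middle.
Things that resemble listed ones, but are neither listed nor needed, are in the scene too. Of the things that look like the part that bears red_chisel_mid, the middle-sized one is meant.

How it is judged (in metres and radians):
On the way, in this order (a step that is already met when the one before it is completed fails the run):
1. the red chisel is drawn clear of its cutout and held in the grip (z of red_chisel_mid in the frame of case above 0.13 m and contact force between the fingers and red_chisel above 1 N), for 0.1 s.
2. the red chisel is brought down to the tray floor (its centre under 20 mm above it) while still held (x of red_chisel_mid in the frame of tray_floor between -0.06 and 0.06 m and y of red_chisel_mid in the frame of tray_floor between -0.06 and 0.06 m and z of red_chisel_mid in the frame of tray_floor below 0.02 m and contact force between the fingers and red_chisel above 1 N), for 0.05 s.
At the end, for the whole second after the job is handed in: Red chisel let go, at rest, flat on the tray floor: centre within 60 mm of the tray's middle along both tray axes and under 13 mm above the floor, level within 5 degrees. Case, dark chisels, tape, magnet and hammer within 20 mm of where they started (x of red_chisel_mid in the frame of tray_floor between -0.06 and 0.06 m and y of red_chisel_mid in the frame of tray_floor between -0.06 and 0.06 m and z of red_chisel_mid in the frame of tray_floor below 0.013 m and angle between red_chisel_mid's own x axis and vertical between 1.48 and 1.66 rad and linear speed of red_chisel below 0.02 m/s and contact force between the fingers and red_chisel below 0.1 N and distance of each of case, chisel_a_mid, chisel_b_mid, chisel_c_mid, tape, magnet, hammer from where it was at the start of the episode below 0.02 m); the robot touches nothing.
It fails at once if the case is dragged more than 20 mm, lifted or tipped (distance of case from where it was at the start of the episode above 0.02 m or angle between case's own z axis and vertical above 0.12 rad).
It fails at once if another chisel is moved more than 20 mm (distance of any of chisel_a_mid, chisel_b_mid, chisel_c_mid from where it was at the start of the episode above 0.02 m).
It fails at once if a bystander is moved more than 20 mm (distance of any of tape, magnet, hammer from where it was at the start of the episode above 0.02 m).
It also fails if it takes over 72 s, if anything falls off the work surface, if the arm or the gripper's body presses on something with over 40 N, if the wrist force passes 120 N, or if a joint passes its speed limit or range.

## Working session

There is one attempt and no reset: what is moved stays moved. The work goes in short steps, Python scripts to look and compute and a shell command to move; the robot and the scene stay as the last step left them, time stands still between calls to the robot, and variables do not carry over. Pictures are saved under pics/ and viewed, and the job is handed in when it is done.

```bash
ls; mkdir -p pics
python3 - <<'E'
from rig import sense,snapshot,get_calibration
import cv2
for n in ["side","top","wrist"]:
    c=get_calibration(n); im=snapshot(n); cv2.imwrite(f"pics/{n}0.png",im[:,:,::-1]); print(n,c)
print(sense())
E
```

```text
pics
side {'fx': 524.371819436493, 'fy': 524.371819436493, 'cx': 279.3373927353401, 'cy': 208.48696837552816, 'k1': -0.16019656578461525, 'extrinsics': array([[-9.98947976e-01, -2.29076566e-02,  3.97263223e-02,
         4.76470551e+02],
       [-4.28145596e-02,  7.76219476e-01, -6.29007344e-01,
         7.67258501e+02],
       [-1.64272609e-02, -6.30046478e-01, -7.76383655e-01,
         1.05372549e+03],
       [ 0.00000000e+00,  0.00000000e+00,  0.00000000e+00,
         1.00000000e+00]])}
top {'fx': 453.0353775994748, 'fy': 453.0353775994748, 'cx': 276.47369021963686, 'cy': 203.1982307831883, 'k1': -0.07737988502949268, 'extrinsics': array([[-1.78900070e-02, -9.96284532e-01,  8.42441643e-02,
         4.48852021e+02],
       [-9.99755493e-01,  1.89200921e-02,  1.14448562e-02,
        -3.53720029e+01],
       [-1.29962405e-02, -8.40188175e-02, -9.96379414e-01,
         9.90092559e+02],
       [ 0.00000000e+00,  0.00000000e+00,  0.00000000e+00,
         1.00000000e+00]])}
wrist {'fx': 329.81752946578604, 'fy': 329.81752946578604, 'cx': 275.22899584987636, 'cy': 207.86015596767214, 'k1':
[... 397 characters left out ...]
nt_pos': array([-1.15990918,  0.46924613, -0.04857488,  1.53339212,  0.02413143,
        1.14097722, -0.08229654]), 'joint_velocities': array([-0.0013568 , -0.00303278,  0.00039956, -0.00402054,  0.00026085,
        0.00145025,  0.00083654]), 'joint_torque': array([ 9.47459557e-04, -5.08425701e+01, -8.08238285e-02, -2.36419988e+01,
       -6.14021276e-02,  3.55583697e-02,  1.13468104e-04]), 'tool_pos': array([287.17446835, 610.32109657, 183.75885982]), 'tcp_rot': array([ 2.18114151e-01,  9.75923000e-01, -7.08619129e-04, -1.17166378e-04]), 'contact_force': array([ 0.15691915,  0.31215761, -0.35988897]), 'moment': array([ 0.02711129, -0.04646902, -0.04764872]), 'finger_gap': 87.32895872006516}
```

View pics/top0.png

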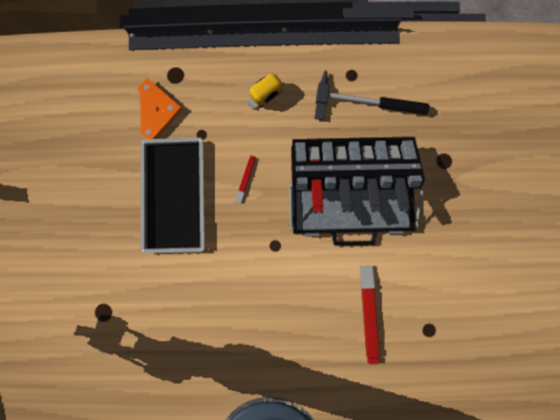

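View pics/side0.png

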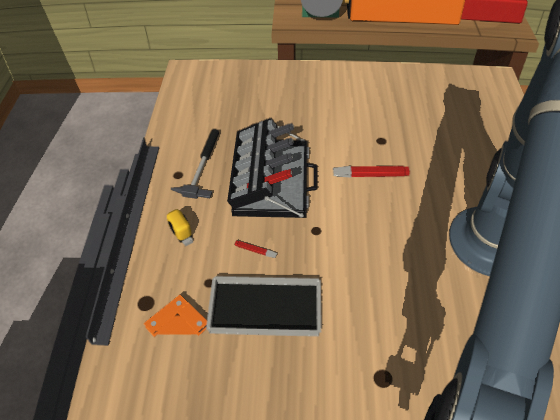

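View pics/wrist0.png

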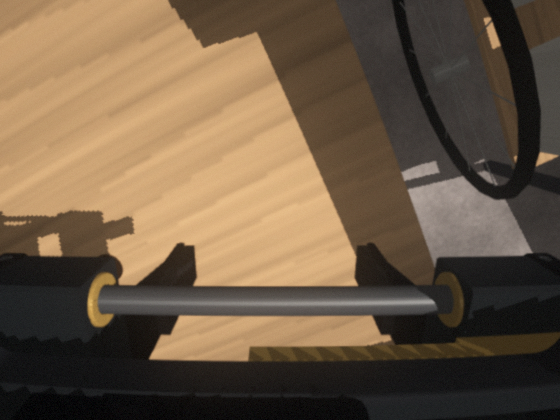

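```bash
cat > h.py <<'E'
import numpy as np, cv2
from rig import sense,snapshot,get_calibration,recognise,cut_out
def ray(c,u,v):
    K=np.array([[c['fx'],0,c['cx']],[0,c['fy'],c['cy']],[0,0,1.]])
    p=cv2.undistortPoints(np.array([[[u,v]]],float),K,np.array([c['k1'],0,0,0,0.]))[0,0]
    E=c['extrinsics']; return E[:3,3],E[:3,:3]@np.array([p[0],p[1],1])
def onz(c,u,v,z):
    o,d=ray(c,u,v); return o+d*(z-o[2])/d[2]
def proj(c,P):
    E=c['extrinsics']; q=(np.atleast_2d(P)-E[:3,3])@E[:3,:3]
    s=q[:,:2]/q[:,2:]; r2=(s**2).sum(1,keepdims=True); s=s*(1+c['k1']*r2)
    return s*[c['fx'],c['fy']]+[c['cx'],c['cy']]
def tri(a,b):
    (o1,d1),(o2,d2)=a,b
    t=np.linalg.lstsq(np.c_[d1,-d2],o2-o1,rcond=None)[0]
    p,q=o1+d1*t[0],o2+d2*t[1]; return (p+q)/2,np.linalg.norm(p-q)
E
python3 - <<'E'
from h import *
for n,(x0,y0,w,h) in dict(top=(275,125,160,130),side=(215,110,110,115)).items():
    im=cv2.imread(f"pics/{n}0.png")[y0:y0+h,x0:x0+w]; cv2.imwrite(f"pics/{n}0c.png",cv2.resize(im,None,fx=5,fy=5,interpolation=cv2.INTER_CUBIC)[:600,:800])
for n in ["side","top"]:
    for k in ["case","red_chisel_mid","chisel_a_mid","tray_floor","tape","magnet","hammer","cutout_grip","insert_end"]:
        try: print(n,k,[(np.round(r['bbox']).tolist(),round(r['p'],2)) for r in recognise(k,n)])
        except Exception as e: print(n,k,e)
E
```

```text
side case [([274.0, 167.0, 90.0, 101.0], 0.77), ([180.0, 228.0, 28.0, 38.0], 0.68)]
side red_chisel_mid [([371.0, 173.0, 69.0, 9.0], 0.65), ([257.0, 249.0, 40.0, 18.0], 0.63), ([271.0, 133.0, 50.0, 20.0], 0.59)]
side chisel_a_mid [([268.0, 149.0, 53.0, 18.0], 0.76), ([270.0, 132.0, 50.0, 19.0], 0.16)]
side tray_floor [([267.0, 307.0, 114.0, 59.0], 0.58)]
side tape [([266.0, 166.0, 52.0, 21.0], 0.34)]
side magnet []
side hammer [([196.0, 164.0, 50.0, 71.0], 0.67)]
side cutout_grip [([273.0, 169.0, 94.0, 104.0], 0.76)]
side insert_end [([274.0, 168.0, 85.0, 98.0], 0.65)]
top case [([357.0, 190.0, 138.0, 113.0], 0.8)]
top red_chisel_mid [([317.0, 179.0, 12.0, 66.0], 0.6), ([370.0, 314.0, 24.0, 101.0], 0.57)]
top chisel_a_mid [([370.0, 177.0, 23.0, 68.0], 0.86)]
top tray_floor [([173.0, 195.0, 66.0, 116.0], 0.96), ([159.0, 110.0, 44.0, 60.0], 0.63)]
top tape [([263.0, 92.0, 30.0, 38.0], 0.94)]
top magnet [([159.0, 110.0, 44.0, 61.0], 0.77), ([356.0, 190.0, 140.0, 114.0], 0.61)]
top hammer [([372.0, 95.0, 114.0, 50.0], 0.87)]
top cutout_grip [([357.0, 191.0, 131.0, 109.0], 0.59)]
top insert_end [([356.0, 189.0, 140.0, 112.0], 0.73), ([373.0, 97.0, 110.0, 46.0], 0.6)]
```

View pics/top0c.png

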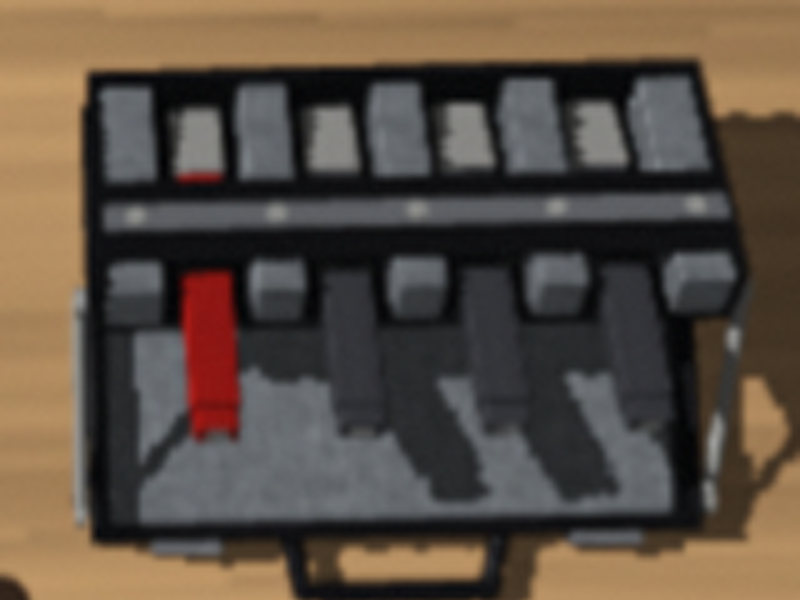

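View pics/side0c.png

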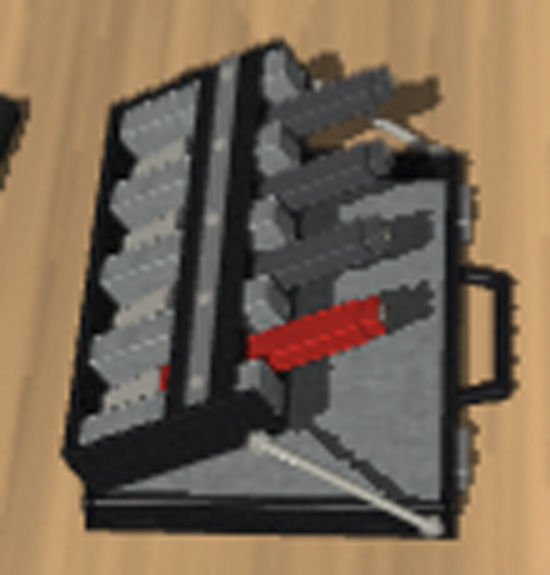

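Run:
```python
from h import *
ct,cs=get_calibration("top"),get_calibration("side")
T=lambda x,y: ray(ct,275+x/5-.4,125+y/5-.4)
S=lambda x,y: ray(cs,215+x/5-.4,110+y/5-.4)
pts={'red end':((216,422),(384,320)),'barR_left':((105,217),(197,395)),'barR_right':((729,205),(229,62)),
'e2':((361,420),(376,240-2)),'e3':((503,418),(384,162)),'e4':((648,414),(388,88)),'lowcornerL':((97,540),(458,535)),'lowcornerR':((700,525),(460,155)),
'topcornerL(insert low end)':((92,75),(68,455)),'topcornerR':((697,62),(112,108)),'insert up L':((103,322),(285,425)),'insert up R':((735,310),(270,50))}
for k,(a,b) in pts.items():
    p,e=tri(T(*a),S(*b)); print(k,p.round(1),round(e,1))
# tray rim corners on z=22 from top view
for u,v in ((143,141),(202,139),(145,251),(203,250)): print('tray',onz(ct,u,v,22).round(1))
```

```text
red end [ 504.9 -104.9  114.3] 10.3
barR_left [591.1 -64.2 102. ] 4.1
barR_right [ 592.9 -315.6   92.7] 4.4
e2 [ 507.6 -161.4  113.4] 4.5
e3 [ 506.2 -216.6  113.5] 6.7
e4 [ 506.2 -273.3  113.6] 7.7
lowcornerL [464.1 -60.9   1.4] 6.8
lowcornerR [ 465.4 -318.8   22.2] 5.8
topcornerL(insert low end) [658.  -61.5  58.1] 4.9
topcornerR [ 660.  -316.3   56.7] 4.0
insert up L [550.2 -63.   82.6] 6.7
insert up R [ 559.7 -313.9  101.6] 16.2
tray [673.4 266.5  22. ]
tray [674.4 135.8  22. ]
tray [433.  260.2  22. ]
tray [433.3 134.5  22. ]
```

```bash
python3 -m jog '[[0,0,-0.01,-1,0.042],[0,0,-0.01,-1,0.042],[0,0,-0.01,-1,0.042],[0,0,-0.01,-1,0.042],[0,0,-0.01,-1,0.042]]' 30
```

```text
time: 1.55
tool_pos: [286.7, 609.6, 234.0]
tcp_rot: [-0.007, 1.0, -0.002, -0.001]
contact_force: [-0.2, 0.7, -0.5]
finger_gap: 55.1
```

```bash
for i in 1; do python3 -m jog '[[-0.02,-0.045,0,0,0.042],[-0.02,-0.045,0,0,0.042],[-0.02,-0.045,0,0,0.042],[-0.02,-0.045,0,0,0.042],[-0.02,-0.045,0,0,0.042]]'; done
```

```text
time: 2.05
tool_pos: [388.2, 389.2, 234.7]
tcp_rot: [-0.016, 1.0, 0.002, -0.001]
contact_force: [1.0, 0.8, 0.2]
finger_gap: 42.0
```

```bash
python3 -m jog '[[-0.02,-0.045,0,0,0.042],[-0.02,-0.045,0,0,0.042],[-0.02,-0.045,0,0,0.042],[-0.02,-0.045,0,0,0.042],[-0.02,-0.045,0,0,0.042]]'
```

```text
time: 2.55
tool_pos: [495.7, 163.5, 235.3]
tcp_rot: [-0.016, 1.0, 0.003, 0.001]
contact_force: [0.4, 0.2, -0.0]
finger_gap: 41.8
```

```bash
python3 -m jog '[[0,-0.048,0,0,0.042],[0,-0.048,0,0,0.042],[0,-0.048,0,0,0.042],[0,-0.048,0,0,0.042],[0,-0.048,0,0,0.042]]'; python3 -m jog '[[0,-0.025,0,0,0.042],[0,0,0,0,0.042]]'
python3 - <<'E'
from h import *
s=sense();print(s['tool_pos'],s['tcp_rot'])
c=get_calibration("wrist"); im=snapshot("wrist"); cv2.imwrite("pics/w1.png",im[:,:,::-1]); print(c['extrinsics'])
E
```

```text
time: 3.05
tool_pos: [505.3, -86.2, 235.2]
tcp_rot: [-0.016, 1.0, 0.004, 0.004]
contact_force: [0.9, 0.5, 0.8]
finger_gap: 41.7
time: 3.25
tool_pos: [504.8, -120.9, 235.8]
tcp_rot: [-0.009, 1.0, 0.002, 0.004]
contact_force: [0.6, 0.0, 0.9]
finger_gap: 41.8
[ 504.82054808 -120.92905807  235.81587724] [-0.00888132  0.9999486   0.00210014  0.00441745]
[[-1.74753616e-02  9.55341557e-01  2.94986645e-01  4.24059378e+02]
 [ 9.99834143e-01  1.51840729e-02  1.00563444e-02 -1.21992797e+02]
 [ 5.12814499e-03  2.95113458e-01 -9.55448455e-01  4.34877942e+02]
 [ 0.00000000e+00  0.00000000e+00  0.00000000e+00  1.00000000e+00]]
```

View pics/w1.png

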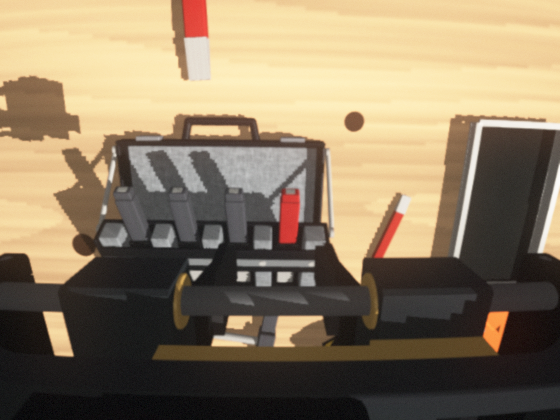

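Run:
```python
import cv2
im=cv2.imread("pics/w1.png")[170:270,90:240+100]; cv2.imwrite("pics/w1c.png",cv2.resize(im[:, 0:],None,fx=3.2*1,fy=3.2*1,interpolation=cv2.INTER_CUBIC))
im=cv2.imread("pics/w1.png")[180:255,260:330]; cv2.imwrite("pics/w1d.png",cv2.resize(im,None,fx=8,fy=8,interpolation=cv2.INTER_CUBIC))
```

```text
(no output)
```

View pics/w1d.png

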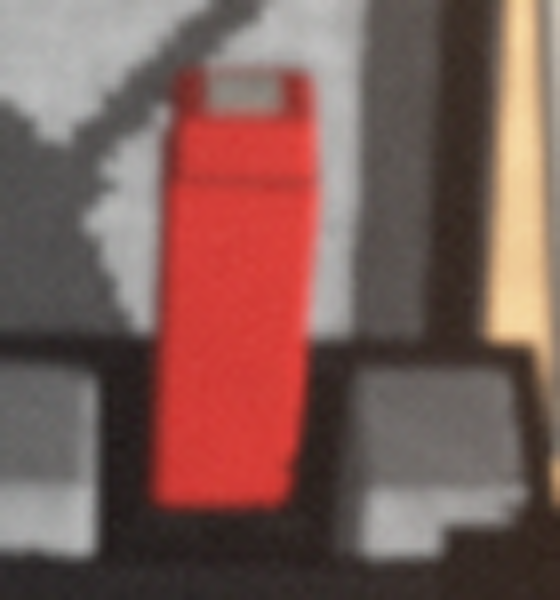

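Run:
```python
from h import *
from scipy.optimize import least_squares
ct,cs,cw=[get_calibration(n) for n in("top","side","wrist")]
obs=[(ct,(275+216/5-.4,125+430/5-.4)),(cs,(215+384/5-.4,110+320/5-.4)),(cw,(290.2,191.1))]
f=lambda P:np.concatenate([(proj(c,P)[0]-o)*(1 if c is not cw else 1) for c,o in obs])
r=least_squares(f,[505,-105,114]);print(r.x,r.fun.round(2))
for a,b in((0,2),(1,2),(0,1)):
    print(tri(ray(obs[a][0],*obs[a][1]),ray(obs[b][0],*obs[b][1])))
E=r.x;d=np.array([np.cos(np.radians(28)),0,-np.sin(np.radians(28))])
# check insert edge etc
for L in(0,57,83): print(L,(E+d*L).round(1),[proj(c,E+d*L)[0].round(1) for c,_ in obs])
```

```text
[ 504.28458199 -102.55300828  117.76857452] [-1.13  1.31 -1.86 -0.5  -0.47 -0.12]
(array([ 505.77483393, -103.44251803,  116.68855169]), np.float64(3.5687991561721475))
(array([ 501.94162552, -101.62913434,  118.19580008]), np.float64(4.67585830049277))
(array([ 503.410159  , -104.90184467,  114.0255048 ]), np.float64(7.206399068285841))
0 [ 504.3 -102.6  117.8] [array([316.7, 211.9]), array([289.5, 173.1]), array([289.7, 191. ])]
57 [ 554.6 -102.6   91. ] [array([315. , 187.6]), array([269.2, 180.1]), array([287.1, 228.9])]
83 [ 577.6 -102.6   78.8] [array([314.3, 177.1]), array([260.2, 183.2]), array([286.1, 243.6])]
```

```bash
python3 -m jog '[[-0.024,0.018,0.03,0.2,0.042],[0,0,0.045,0,0.042],[0,0,0,0,0.042]]'
python3 - <<'E'
from h import *
s=sense();print(s['tool_pos'],s['tcp_rot'])
im=snapshot("wrist"); cv2.imwrite("pics/w2.png",im[:,:,::-1])
im=snapshot("side"); cv2.imwrite("pics/s2.png",cv2.resize(im[60:260,180:400,::-1],None,fx=3,fy=3))
E
```

```text
time: 3.6
tool_pos: [532.0, -95.2, 161.3]
tcp_rot: [-0.003, 1.0, 0.004, 0.007]
contact_force: [-1.8, 0.0, 0.1]
finger_gap: 42.2
[532.02173561 -95.21720109 161.31006013] [-0.00292345  0.99996261  0.00405362  0.00705751]
```

View pics/w2.png

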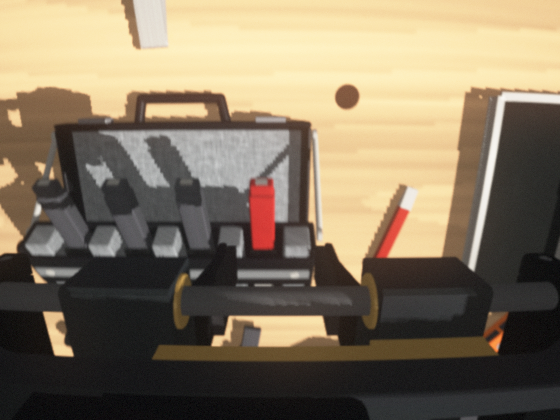

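View pics/s2.png

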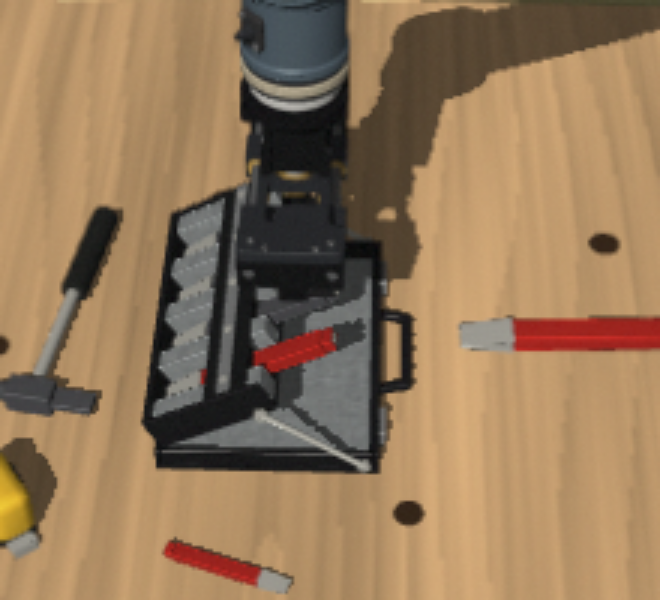

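Run:
```python
from h import *
c=get_calibration("wrist");print(sense()['tool_pos'])
for z in (114,117,120): print(onz(c,262,186.5,z), onz(c,262.7,245,z-22))
t=sense();
print(proj(c,[t['tool_pos']]))
```

```text
[536.50004363 -95.82575948 166.63315438]
[ 516.72148263 -104.50757059  114.        ] [ 576.74305899 -104.93374199   92.        ]
[ 515.95220627 -104.41315955  117.        ] [ 575.37479321 -104.84226285   95.        ]
[ 515.1829299  -104.31874852  120.        ] [ 574.00652742 -104.7507837    98.        ]
[[273.16309956 236.29002414]]
```

```bash
python3 -m jog '[[0,-0.008,0,0,0.042],[0,0,0,0,0.042],[0,0,0,0,0.042]]'
python3 - <<'E'
from h import *
s=sense();print(s['tool_pos'],s['tcp_rot'])
c=get_calibration("wrist");im=snapshot("wrist");print(sense()['tool_pos']); cv2.imwrite("pics/w3.png",im[:,:,::-1])
np.save("cw3.npy",c['extrinsics'])
cv2.imwrite("pics/w3c.png",cv2.resize(im[170:260,200:320,::-1],None,fx=6,fy=6,interpolation=cv2.INTER_CUBIC))
E
```

```text
time: 4.0
tool_pos: [539.8, -104.3, 172.4]
tcp_rot: [-0.004, 1.0, 0.004, 0.017]
contact_force: [0.2, -0.3, 0.2]
finger_gap: 42.1
[ 539.82597753 -104.28663622  172.40062695] [-0.00366695  0.9998392   0.00356451  0.01718788]
[ 539.90881302 -104.606954    172.53310353]
```

View pics/w3c.png

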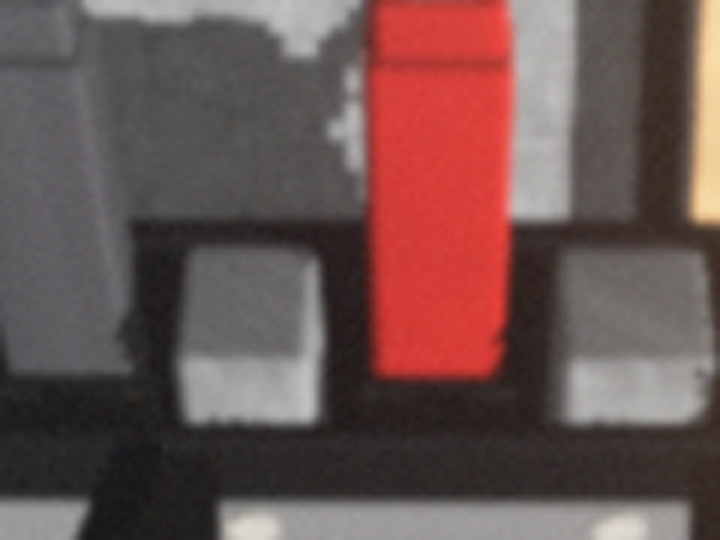

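Run:
```python
from h import *
im=cv2.imread("pics/w3.png"); cv2.imwrite("pics/w3d.png",cv2.resize(im[155:245,240:310],None,fx=6,fy=6,interpolation=cv2.INTER_CUBIC))
```

```text
(no output)
```

View pics/w3d.png

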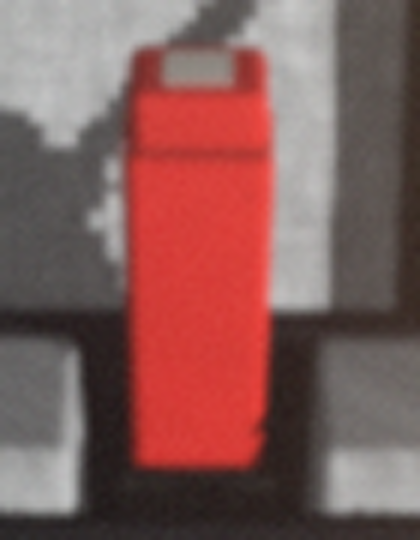

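Run:
```python
from h import *
c=get_calibration("wrist"); c['extrinsics']=np.load("cw3.npy")
print(c['extrinsics'].round(3))
for z in (112,115,118,121): print(onz(c,273,166.3,z).round(1))
from scipy.optimize import least_squares
ct,cs=[get_calibration(n) for n in("top","side")]
c1=dict(c); E1=np.array([[-1.74753616e-02,9.55341557e-01,2.94986645e-01,4.24059378e+02],[9.99834143e-01,1.51840729e-02,1.00563444e-02,-1.21992797e+02],[5.12814499e-03,2.95113458e-01,-9.55448455e-01,4.34877942e+02],[0,0,0,1]]); c1['extrinsics']=E1
obs=[(ct,(275+216/5-.4,125+430/5-.4)),(cs,(215+384/5-.4,110+320/5-.4)),(c,(273,166.3))]
f=lambda P:np.concatenate([(proj(q,P)[0]-o) for q,o in obs])
r=least_squares(f,[505,-105,114]);print(r.x,r.fun.round(2))
```

```text
[[-7.00000e-03  9.48000e-01  3.19000e-01  4.53971e+02]
 [ 1.00000e+00  4.00000e-03  1.00000e-02 -1.05093e+02]
 [ 8.00000e-03  3.19000e-01 -9.48000e-01  3.69332e+02]
 [ 0.00000e+00  0.00000e+00  0.00000e+00  1.00000e+00]]
[ 506.  -104.4  112. ]
[ 505.4 -104.4  115. ]
[ 504.8 -104.4  118. ]
[ 504.2 -104.4  121. ]
[ 505.06158695 -104.45099465  115.44470696] [-0.25  0.97 -2.15 -0.43 -0.03 -0.31]
```

```bash
python3 -m jog '[[0.005,0,0.025,0,0.042],[0.005,0,0.025,0,0.042],[0.002,0,0.015,0,0.042],[0,0,0,0,0.042],[0,0,0,0,0.042]]'
```

```text
time: 4.55
tool_pos: [533.3, -105.2, 110.3]
tcp_rot: [-0.003, 1.0, 0.003, 0.022]
contact_force: [0.4, -0.4, 0.3]
finger_gap: 41.8
```

```bash
python3 -m jog '[[0.003,0.001,0.01,0,0.042],[0.0015,0,0.009,0,0.042],[0,0,0,0,0.042],[0,0,0,0,0.042]]'
python3 - <<'E'
from h import *
s=sense();print(s['tool_pos'],s['tcp_rot'])
im=snapshot("wrist"); cv2.imwrite("pics/w4.png",im[:,:,::-1])
im=snapshot("side"); cv2.imwrite("pics/s4.png",cv2.resize(im[80:230,200:350,::-1],None,fx=4,fy=4,interpolation=cv2.INTER_CUBIC))
E
```

```text
time: 4.95
tool_pos: [531.5, -104.3, 92.2]
tcp_rot: [-0.003, 1.0, 0.003, 0.025]
contact_force: [-0.1, -0.3, -0.8]
finger_gap: 42.1
[ 531.49392435 -104.28632273   92.17262239] [-0.00288085  0.99968467  0.0031561   0.0247448 ]
```

View pics/w4.png

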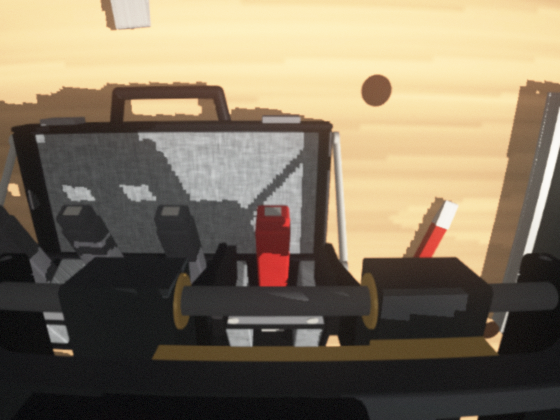

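View pics/s4.png

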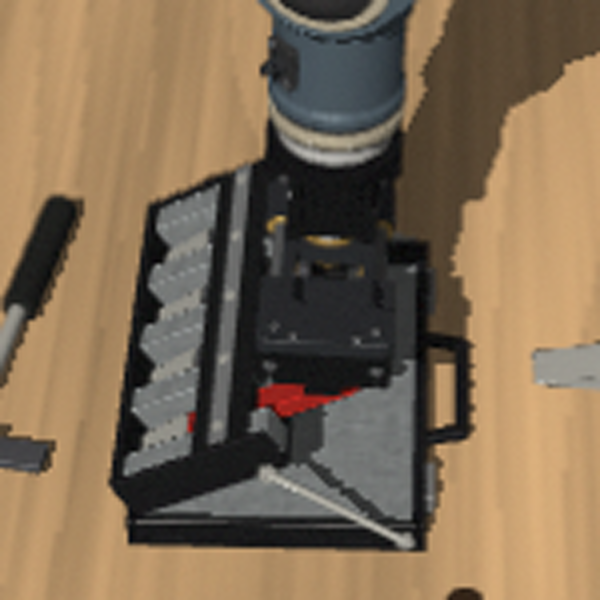

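```bash
python3 -m jog '[[0,0,0,0,0.015],[0,0,0,0,0.01],[0,0,0,0,0.01],[0,0,0,0,0.01]]' 45
python3 - <<'E'
from h import *
print(sense()['joint_pos'],sense()['tcp_rot'])
E
```

```text
time: 5.45
tool_pos: [532.2, -104.4, 93.0]
tcp_rot: [-0.003, 1.0, 0.003, 0.026]
contact_force: [0.2, -0.3, -0.4]
finger_gap: 18.0
[-0.08409805  0.33477233  0.25642563  1.99621672 -0.13962257  0.77599935
  1.83067882] [-0.00287127  0.99966475  0.00308847  0.02554623]
```

```bash
python3 -m jog '[[0.0005,0.0044,-0.0004,1,0.01],[0.0005,-0.0044,-0.0004,-1,0.01],[0.0005,-0.0044,-0.0004,-1,0.01],[0.0005,0.0044,-0.0004,1,0.01],[0.0005,0.0044,-0.0004,1,0.01]]'; python3 -c "
from h import *
s=sense();print(s['tcp_rot'],s['tool_pos'],s['contact_force'])"
```

```text
time: 5.95
tool_pos: [528.9, -100.7, 95.2]
tcp_rot: [0.042, 0.999, 0.004, 0.026]
contact_force: [-0.7, 0.3, 0.1]
finger_gap: 9.9
[0.04233227 0.9987641  0.00410394 0.02571806] [ 528.93305777 -100.73938957   95.19623817] [-0.69215665  0.29846793  0.08612676]
```

Run:
```python
from h import *
for n in("wrist","side"):
    im=snapshot(n)
    if n=="side": im=cv2.resize(im[80:230,200:350],None,fx=4,fy=4,interpolation=cv2.INTER_CUBIC)
    cv2.imwrite(f"pics/{n}5.png",im[:,:,::-1])
```

```text
(no output)
```

View pics/wrist5.png

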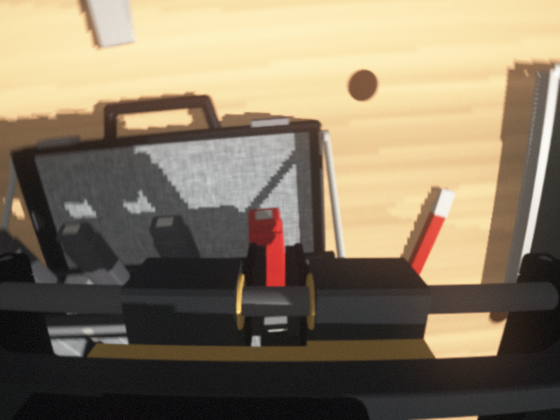

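View pics/side5.png

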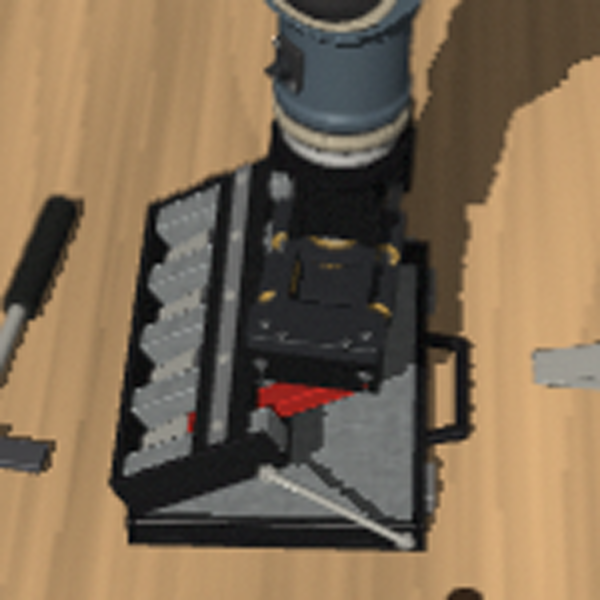

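Run:
```python
from h import *
cs=get_calibration("side");cw=get_calibration("wrist");s=sense();t=s['tool_pos'];print(t,s['finger_gap'],s['contact_force'])
def sc(P): return ((proj(cs,P)[0]-[200,80])*4).round()
print('tcp',sc(t),proj(cw,t)[0]); print('tip near', sc(t+[0,10,0]), sc(t+[0,25,0]),'grasp',sc(t+[0,0,19]),proj(cw,t+[0,0,19])[0])
E0=np.array([505,-104.4,115.5]);d=np.array([.883,0,-.469])
for L in(0,28,57):print(L,sc(E0+d*L),proj(cw,E0+d*L)[0])
```

```text
[ 529.00195277 -100.1129806    95.20628898] 10.104858755321747 [-0.00870221 -0.06819543  0.8418377 ]
tcp [318. 399.] [273.15127642 236.48962685]
tip near [317. 412.] [316. 430.] grasp [318. 378.] [273.31681396 249.77083635]
0 [357. 373.] [262.33691153 213.4865739 ]
28 [317. 386.] [266.52247845 242.78704231]
57 [276. 400.] [270.06171871 267.47205113]
```

Run:
```python
from h import *
A=[cv2.convertScaleAbs(cv2.imread(f"pics/{f}.png")[190:370,170:380],alpha=2.2,beta=30) for f in("w4","wrist5")]
cv2.imwrite("pics/cmp.png",cv2.resize(np.hstack(A),None,fx=1.9,fy=1.9,interpolation=cv2.INTER_CUBIC))
cv2.imwrite("pics/cmp2.png",cv2.resize(A[1],None,fx=3.3,fy=3.3,interpolation=cv2.INTER_CUBIC))
```

```text
(no output)
```

View pics/cmp.png

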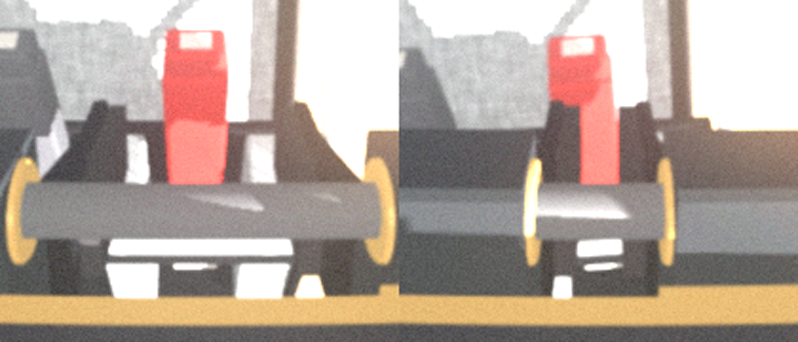

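View pics/cmp2.png

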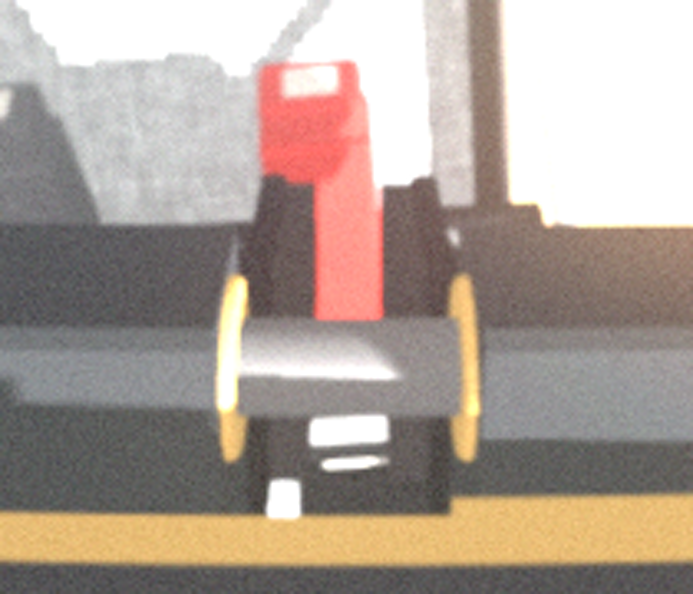

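```bash
python3 -m jog '[[0.003,-0.004,-0.003,-1,0.042],[0,0,0,0,0.042],[0,0,0,0,0.042],[0,0,0,0,0.042]]'
python3 - <<'E'
from h import *
c=get_calibration("wrist");s=sense();t=s['tool_pos'];print(t,s['tcp_rot'],s['finger_gap'])
im=snapshot("wrist");cv2.imwrite("pics/w6.png",im[:,:,::-1])
R=c['extrinsics'][:3,:3];z=np.array([2*s['tcp_rot'][1]*s['tcp_rot'][3],0,-1])
for b in (0,20,40,60): 
  for x in(-10,0): print(b,x,[proj(c,t-b*z+[x,y,0])[0].round() for y in(-21,21)])
A=cv2.convertScaleAbs(cv2.imread("pics/w6.png")[190:370,170:380],alpha=2.2,beta=30)
cv2.imwrite("pics/w6c.png",cv2.resize(A,None,fx=3.3,fy=3.3,interpolation=cv2.INTER_CUBIC))
E
```

```text
time: 6.45
tool_pos: [525.9, -103.9, 98.0]
tcp_rot: [-0.007, 1.0, 0.003, 0.026]
contact_force: [-0.5, 0.4, -1.3]
finger_gap: 34.7
[ 525.87404834 -103.94766633   98.02023441] [-0.00668599  0.99963454  0.00274617  0.02604879] 34.682912250661545
0 -10 [array([240., 222.]), array([306., 222.])]
0 0 [array([241., 236.]), array([305., 237.])]
20 -10 [array([237., 233.]), array([309., 234.])]
20 0 [array([238., 248.]), array([309., 249.])]
40 -10 [array([233., 247.]), array([313., 247.])]
40 0 [array([234., 264.]), array([312., 264.])]
60 -10 [array([228., 264.]), array([318., 265.])]
60 0 [array([229., 282.]), array([317., 283.])]
```

View pics/w6c.png

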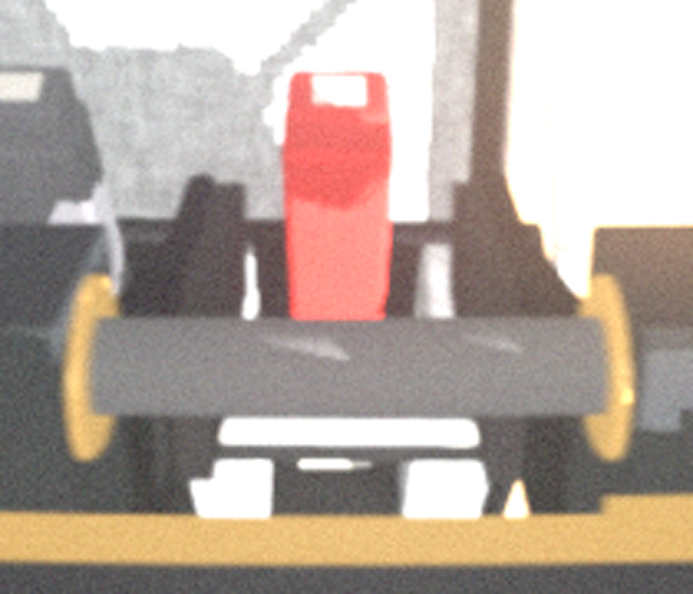

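```bash
python3 -c "
from rig import arm; print(arm.grasp_offset,[a for a in dir(arm) if a[0]!='_'])"; python3 -m jog '[[0.001,0,0.009,0,0.042],[0,0,0.009,0,0.042],[0,0,0,0,0.042],[0,0,0,0,0.042]]'
python3 - <<'E'
from h import *
c=get_calibration("wrist");s=sense();t=s['tool_pos'];print(t,s['tcp_rot'],s['finger_gap'],s['contact_force'])
im=snapshot("wrist");cv2.imwrite("pics/w7.png",im[:,:,::-1])
A=cv2.convertScaleAbs(cv2.imread("pics/w7.png")[190:370,170:380],alpha=2.2,beta=30)
cv2.imwrite("pics/w7c.png",cv2.resize(A,None,fx=3.3,fy=3.3,interpolation=cv2.INTER_CUBIC))
E
```

```text
18.700000000000003 ['PlanningError', 'grasp_offset']
time: 6.9
tool_pos: [525.5, -103.5, 77.5]
tcp_rot: [-0.007, 1.0, 0.003, 0.025]
contact_force: [-0.1, -0.5, 0.2]
finger_gap: 41.7
[ 525.45415742 -103.47338122   77.52755776] [-0.00661448  0.99965427  0.00279673  0.02529346] 41.695552089972985 [-0.05549811 -0.46383063  0.2018904 ]
```

View pics/w7c.png

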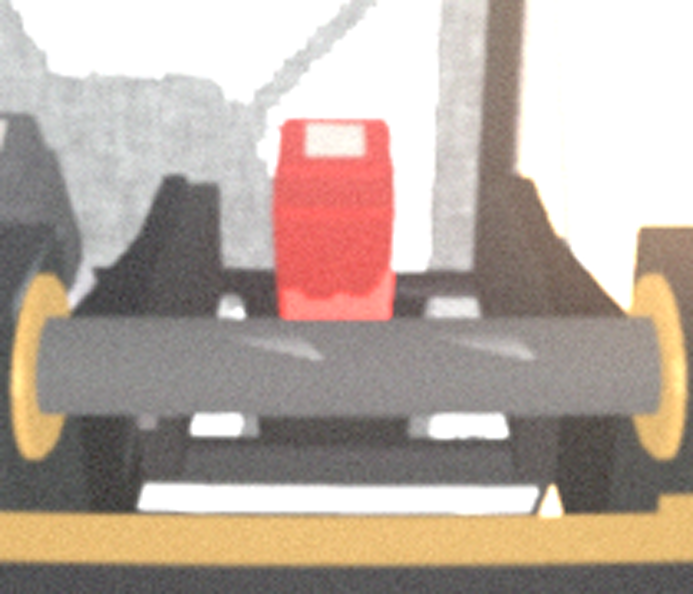

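Run:
```python
from h import *
c=get_calibration("wrist");E=c['extrinsics'];t=sense()['tool_pos'];print(t)
dep=lambda P:(P-E[:3,3])@E[:3,2]
top=np.array([505,-104,115.5])+6.5*np.array([.469,0,.883])
print('endtop depth',dep(top),proj(c,top)[0]+[-170,-190], (proj(c,top)[0]-[170,190])*3.3,'tcp depth',dep(t))
o,d=ray(c,274,245); print('tip at depth178',o+d*178, 'rel tcp',o+d*178-t)
# tip front corner if pads 19 wide
```

```text
[ 525.32781993 -103.39697795   77.51408366]
endtop depth 167.0333355860181 [102.34313112  50.98680941] [337.73233269 168.25647105] tcp depth 214.02347425985675
tip at depth178 [ 514.79005853 -103.05405947  112.00481481] rel tcp [-10.5377614    0.34291848  34.49073116]
```

Run:
```python
from h import *
from scipy.optimize import least_squares
from scipy.spatial.transform import Rotation as R
c=get_calibration("wrist");E=c['extrinsics'];s=sense()
def T(t,q): M=np.eye(4);M[:3,:3]=R.from_quat(q).as_matrix();M[:3,3]=t;return M
X=np.linalg.inv(T(s['tool_pos'],s['tcp_rot']))@E; print(X.round(3))
w3=dict(c);w3['extrinsics']=np.load("cw3.npy")
w6=dict(c);w6['extrinsics']=T([525.874,-103.9477,98.02],[-.00668599,.99963454,.00274617,.02604879])@X
w1=dict(c);w1['extrinsics']=T([504.82,-120.929,235.816],[-.00888132,.9999486,.00210014,.00441745])@X
W=[(w1,(260+248/8-.4,180+119/8-.4)),(w3,(240+201/6-.4,155+92/6-.4)),(w6,(170+335/3.3-.4,190+107/3.3-.4)),(c,(170+335/3.3-.4,190+158/3.3-.4))]
f=lambda P:np.concatenate([proj(q,P)[0]-o for q,o in W])
r=least_squares(f,[505,-105,114]);print(r.x,r.fun.round(2))
ct,cs=[get_calibration(n) for n in("top","side")]
print('top pred',(proj(ct,r.x)[0]-[275,125])*5,'side pred',(proj(cs,r.x)[0]-[215,110])*5)
```

```text
[[-0.0000e+00 -9.5800e-01 -2.8700e-01  7.9011e+01]
 [ 1.0000e+00 -1.0000e-03  1.0000e-03  1.1950e+00]
 [-1.0000e-03 -2.8700e-01  9.5800e-01 -1.9976e+02]
 [ 0.0000e+00  0.0000e+00  0.0000e+00  1.0000e+00]]
[ 507.44395119 -104.69995448  118.61915602] [-1.03 -0.1  -0.46 -0.09  1.06 -0.14 -0.11  0.24]
top pred [213.86824857 426.10693024] side pred [366.35783346 310.94115319]
```

```bash
python3 -m jog '[[0.0005,-0.0005,0.007,0,0.042],[0,0,0.007,0,0.042],[0,0,0,0,0.042],[0,0,0,0,0.042]]'
python3 - <<'E'
from h import *
c=get_calibration("wrist");s=sense();t=s['tool_pos'];print(t,s['tcp_rot'],s['finger_gap'],s['contact_force'])
im=snapshot("wrist");cv2.imwrite("pics/w8.png",im[:,:,::-1])
A=cv2.convertScaleAbs(cv2.imread("pics/w8.png")[190:370,170:380],alpha=2.2,beta=30)
cv2.imwrite("pics/w8c.png",cv2.resize(A,None,fx=3.3,fy=3.3,interpolation=cv2.INTER_CUBIC))
E
```

```text
time: 7.35
tool_pos: [525.7, -103.9, 62.3]
tcp_rot: [-0.007, 1.0, 0.003, 0.025]
contact_force: [1.0, 0.1, 0.2]
finger_gap: 42.3
[ 525.72530525 -103.88793725   62.28490909] [-0.00663814  0.99965415  0.00279508  0.02529226] 42.29369631915402 [1.04266326 0.09011783 0.24282935]
```

View pics/w8c.png

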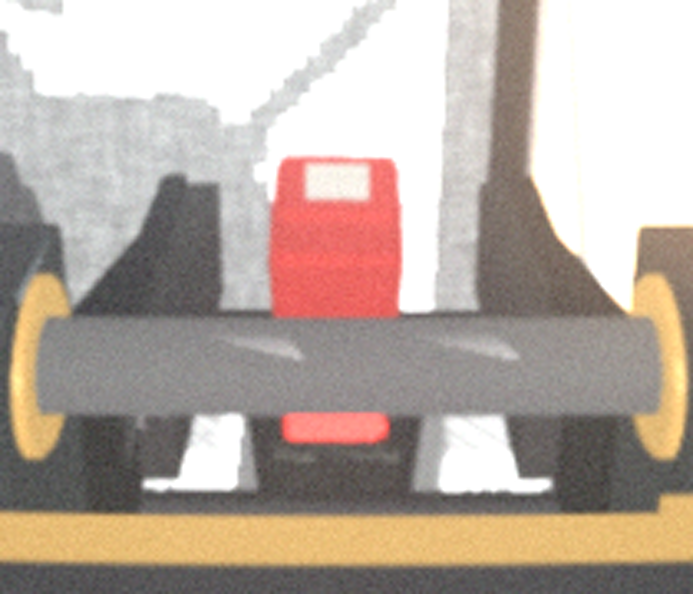

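```bash
python3 -m jog '[[0.0002,-0.0005,0.004,0,0.042],[0,0,0,0,0.01],[0,0,0,0,0.01],[0,0,0,0,0.01],[0,0,0,0,0.01]]' 10;  python3 -m jog '[[0,0,0,0,0.01],[0,0,0,0,0.01]]'
python3 - <<'E'
from h import *
c=get_calibration("wrist");s=sense();t=s['tool_pos'];print(t,s['tcp_rot'],s['finger_gap'],s['contact_force'])
im=snapshot("wrist");cv2.imwrite("pics/w9.png",im[:,:,::-1])
A=cv2.convertScaleAbs(cv2.imread("pics/w9.png")[190:370,170:380],alpha=2.2,beta=30)
cv2.imwrite("pics/w9c.png",cv2.resize(A,None,fx=3.3,fy=3.3,interpolation=cv2.INTER_CUBIC))
E
```

```text
time: 7.9
tool_pos: [526.1, -105.2, 58.4]
tcp_rot: [-0.006, 1.0, 0.002, 0.026]
contact_force: [0.5, -1.4, -2.1]
finger_gap: 20.0
time: 8.1
tool_pos: [526.1, -105.2, 58.5]
tcp_rot: [-0.006, 1.0, 0.002, 0.026]
contact_force: [-0.2, -0.4, -0.3]
finger_gap: 19.9
[ 526.06440528 -105.19570287   58.45378301] [-0.00592793  0.99964237  0.00246508  0.02596001] 19.941066554249506 [-0.24691348 -0.3780557  -0.31157175]
```

View pics/w9c.png

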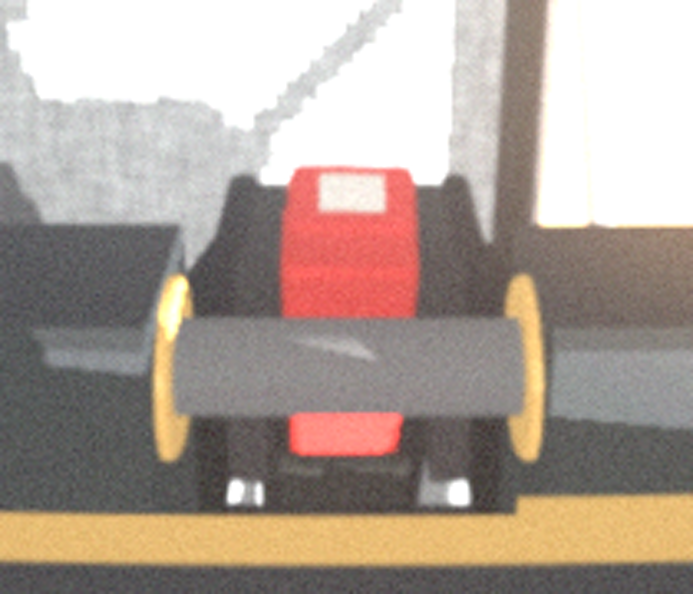

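```bash
python3 -m jog '[[0,0,0,0,0.01],[0.0005,0.0044,-0.0004,1,0.01],[0.0005,-0.0044,-0.0004,-1,0.01],[0.0005,-0.0044,-0.0004,-1,0.01],[0.0005,0.0044,-0.0004,1,0.01]]' 45
python3 - <<'E'
from h import *
s=sense();print(s['tcp_rot'],s['tool_pos'],s['contact_force'],s['moment'])
im=snapshot("top");cv2.imwrite("pics/t10.png",cv2.resize(im[110:240,260:440,::-1],None,fx=4,fy=4))
E
```

```text
time: 8.65
tool_pos: [525.3, -106.0, 59.0]
tcp_rot: [-0.007, 1.0, 0.002, 0.028]
contact_force: [4.0, 0.4, -4.9]
finger_gap: 19.8
[-0.00668977  0.99958386  0.00152108  0.02801873] [ 525.2599378  -106.0081732    59.02289115] [ 4.02884386  0.37872912 -4.87154646] [ 0.425107   -0.33304618  0.18525972]
```

View pics/t10.png

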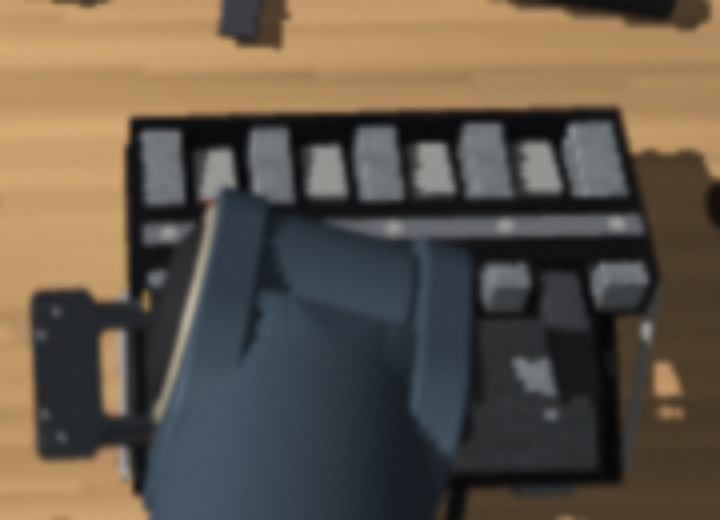

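```bash
python3 -m jog '[[0.0016,0.0046,-0.001,1,0.01],[0.0016,-0.0046,-0.001,-1,0.01],[0.0016,-0.0046,-0.001,-1,0.01],[0.0016,0.0046,-0.001,1,0.01],[0.0016,0.0046,-0.001,1,0.01]]' 45
python3 - <<'E'
from h import *
s=sense();print(s['tcp_rot'],s['tool_pos'],s['contact_force'],s['moment'])
E
```

```text
time: 9.2
tool_pos: [521.4, -101.0, 61.5]
tcp_rot: [0.035, 0.999, 0.001, 0.033]
contact_force: [6.4, 1.5, -7.2]
finger_gap: 19.6
[3.50532651e-02 9.98845591e-01 9.08380933e-04 3.28318242e-02] [ 521.43004327 -100.99600158   61.47748952] [ 6.36919519  1.51551173 -7.24994617] [ 0.34497747 -0.81233773  0.36121241]
```

```bash
python3 -m jog '[[0.0014,-0.0048,-0.001,-1,0.01],[0.0014,-0.0048,-0.001,-1,0.01],[0.0014,0.0048,-0.001,1,0.01],[0.0014,0.0048,-0.001,1,0.01],[0.0014,-0.0048,-0.001,-1,0.01]]' 45
python3 - <<'E'
from h import *
s=sense();print(s['tcp_rot'],s['tool_pos'],s['contact_force'],s['moment'])
im=snapshot("top");cv2.imwrite("pics/t11.png",cv2.resize(im[110:240,260:440,::-1],None,fx=4,fy=4))
im=snapshot("side");cv2.imwrite("pics/s11.png",cv2.resize(im[80:230,200:350,::-1],None,fx=4,fy=4))
E
```

```text
time: 9.7
tool_pos: [517.4, -105.6, 63.6]
tcp_rot: [-0.014, 0.999, -0.003, 0.036]
contact_force: [5.1, -2.5, -7.0]
finger_gap: 19.8
[-0.01367408  0.99923809 -0.00278526  0.03644873] [ 517.39397837 -105.64539275   63.55098733] [ 5.1027205  -2.46081671 -7.00060316] [-0.43225576 -0.6758382  -0.42586288]
```

View pics/t11.png

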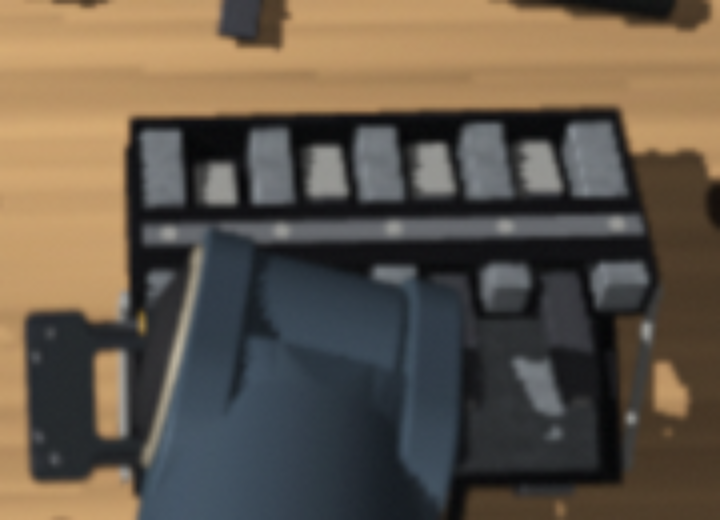

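View pics/s11.png

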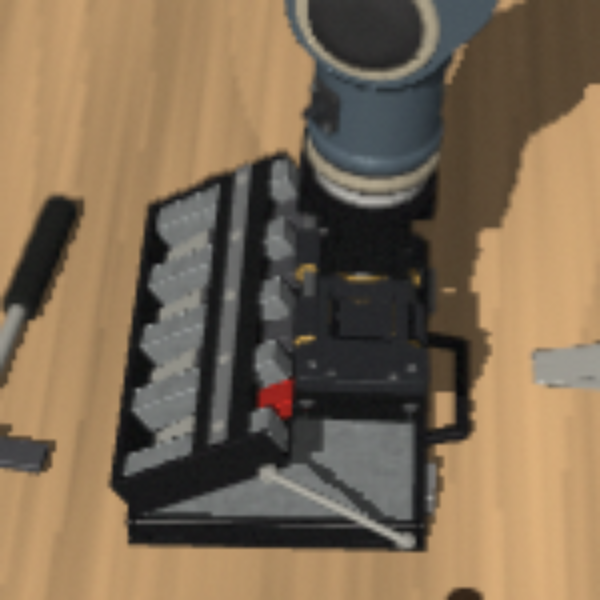

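```bash
python3 -m jog '[[0.0016,-0.004,-0.001,-0.7,0.01],[0.0016,0.0052,-0.001,1,0.01],[0.0016,0.0052,-0.001,1,0.01],[0.0016,-0.0052,-0.001,-1,0.01],[0.0016,-0.0052,-0.001,-1,0.01]]'; python3 -c "
from h import *
s=sense();print(s['tcp_rot'].round(3),s['tool_pos'],s['contact_force'],s['moment'])"; python3 -m jog '[[0.0016,0.0053,-0.001,1,0.01],[0.0016,0.0053,-0.001,1,0.01],[0.0016,-0.0053,-0.001,-1,0.01],[0.0016,-0.0053,-0.001,-1,0.01],[0.0016,0.0053,-0.001,1,0.01]]'; python3 -c "
from h import *
s=sense();print(s['tcp_rot'].round(3),s['tool_pos'],s['contact_force'],s['moment'])"
```

```text
time: 10.3
tool_pos: [513.6, -109.9, 66.0]
tcp_rot: [-0.049, 0.998, -0.006, 0.041]
contact_force: [6.0, -2.6, -9.5]
finger_gap: 19.4
[-0.049  0.998 -0.006  0.041] [ 513.61023995 -109.89584596   66.02503318] [ 6.02259442 -2.64320713 -9.5218415 ] [-0.59010211 -0.65024799 -0.5340231 ]
time: 10.8
tool_pos: [508.9, -105.4, 68.3]
tcp_rot: [-0.009, 0.999, -0.006, 0.045]
contact_force: [6.6, 2.0, -11.0]
finger_gap: 19.2
[-0.009  0.999 -0.006  0.045] [ 508.88803595 -105.37051908   68.28814284] [  6.56632792   1.98583427 -10.96451234] [ 0.6878643  -0.77809952  0.17626277]
```

```bash
python3 -m jog '[[0.0015,0.0053,-0.0007,1,0.01],[0.0015,-0.0055,-0.0007,-1,0.01],[0.0015,-0.0055,-0.0007,-1,0.01],[0.0015,0.0055,-0.0007,1,0.01],[0.0015,0.0055,-0.0007,1,0.01]]'; python3 -c "
from h import *
s=sense();print(s['tcp_rot'].round(3),s['tool_pos'],s['contact_force'],s['moment'])"; python3 -m jog '[[0.0015,-0.0055,-0.0008,-1,0.01],[0.0015,-0.0055,-0.0008,-1,0.01],[0.0015,0.0055,-0.0008,1,0.01],[0.0015,0.0055,-0.0008,1,0.01],[0.0015,-0.0055,-0.0008,-1,0.01]]'
python3 - <<'E'
from h import *
s=sense();print(s['tcp_rot'].round(3),s['tool_pos'],s['contact_force'],s['moment'])
im=snapshot("top");cv2.imwrite("pics/t12.png",cv2.resize(im[110:240,260:440,::-1],None,fx=4,fy=4))
im=snapshot("wrist");A=cv2.convertScaleAbs(im[190:370,170:380,::-1],alpha=2.2,beta=30)
cv2.imwrite("pics/w12.png",cv2.resize(A,None,fx=3,fy=3))
E
```

```text
time: 11.3
tool_pos: [506.1, -99.2, 69.8]
tcp_rot: [0.031, 0.998, -0.005, 0.051]
contact_force: [6.1, 2.7, -7.4]
finger_gap: 19.4
[ 0.031  0.998 -0.005  0.051] [506.09730313 -99.19008767  69.75789553] [ 6.0607369   2.71030888 -7.40180751] [ 0.52879687 -0.67059942  0.51273807]
time: 11.8
tool_pos: [503.0, -104.0, 71.8]
tcp_rot: [-0.017, 0.998, -0.009, 0.056]
contact_force: [6.6, -4.7, -8.3]
finger_gap: 19.5
[-0.017  0.998 -0.009  0.056] [ 503.00688756 -104.03176454   71.75946352] [ 6.63909631 -4.7288898  -8.31833636] [-0.78600535 -0.6035895  -0.54078826]
```

View pics/t12.png

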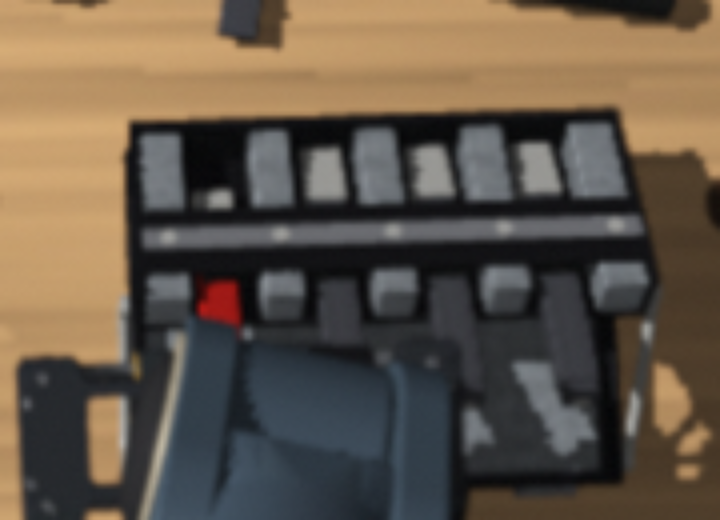

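View pics/w12.png

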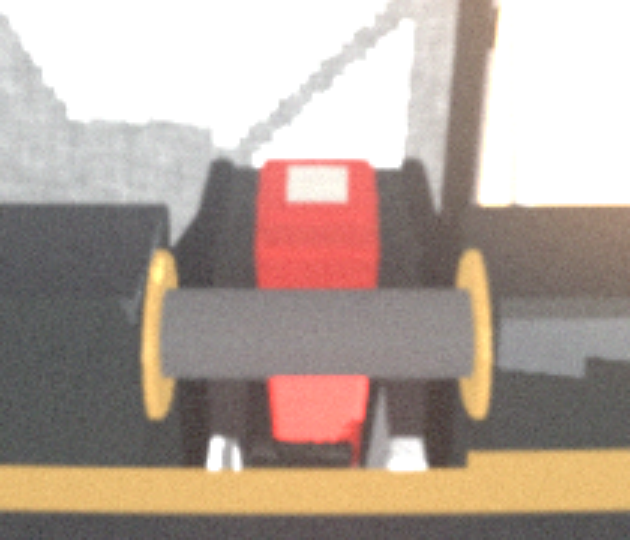

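```bash
python3 -m jog '[[0.0016,-0.0045,-0.0009,-0.7,0.01],[0.0016,0.006,-0.0009,1,0.01],[0.0016,0.006,-0.0009,1,0.01],[0.0016,-0.006,-0.0009,-1,0.01],[0.0016,-0.006,-0.0009,-1,0.01]]'; python3 -c "
from h import *
s=sense();print(s['tcp_rot'].round(3),s['tool_pos'],s['contact_force'],s['moment'])"; python3 -m jog '[[0.0016,0.0062,-0.0009,1,0.01],[0.0016,0.0062,-0.0009,1,0.01],[0.0016,-0.0062,-0.0009,-1,0.01],[0.0016,-0.0062,-0.0009,-1,0.01],[0.0016,0.0062,-0.0009,1,0.01]]'
python3 - <<'E'
from h import *
s=sense();print(s['tcp_rot'].round(3),s['tool_pos'],s['contact_force'],s['moment'])
im=snapshot("top");cv2.imwrite("pics/t13.png",cv2.resize(im[110:240,260:440,::-1],None,fx=4,fy=4))
E
```

```text
time: 12.4
tool_pos: [499.3, -108.7, 74.1]
tcp_rot: [-0.052, 0.997, -0.012, 0.06]
contact_force: [6.1, -2.9, -8.7]
finger_gap: 19.6
[-0.052  0.997 -0.012  0.06 ] [ 499.25706127 -108.74463757   74.13447965] [ 6.06595    -2.93823032 -8.676106  ] [-0.62675138 -0.60335793 -0.63865663]
time: 12.9
tool_pos: [494.8, -103.5, 76.3]
tcp_rot: [-0.011, 0.998, -0.011, 0.065]
contact_force: [6.4, 1.4, -9.4]
finger_gap: 19.9
[-0.011  0.998 -0.011  0.065] [ 494.76040475 -103.46219964   76.30291466] [ 6.42009569  1.38514486 -9.35633182] [ 0.4212741  -0.62559134  0.09879537]
```

View pics/t13.png

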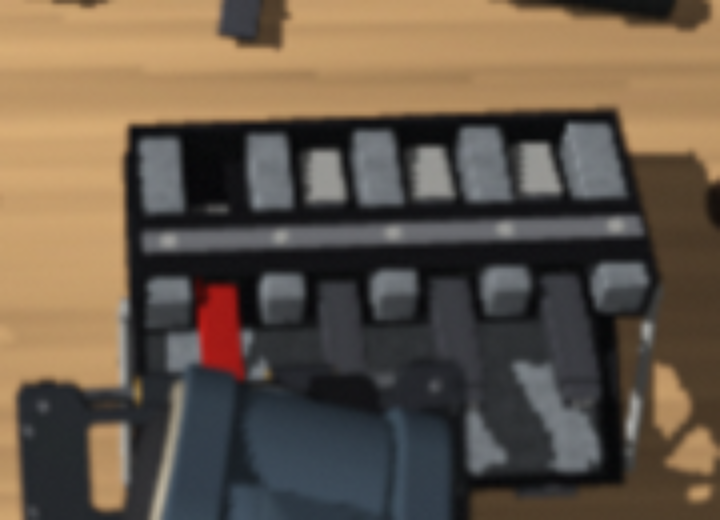

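```bash
python3 -m jog '[[0.0013,0.0064,-0.0008,1,0.01],[0.0013,-0.0064,-0.0008,-1,0.01],[0.0013,-0.0064,-0.0008,-1,0.01],[0.0013,0.0064,-0.0008,1,0.01],[0.0013,0.0064,-0.0008,1,0.01]]'; python3 -c "
from h import *
s=sense();print(s['tcp_rot'].round(3),s['tool_pos'],s['contact_force'],s['moment'])"; python3 -m jog '[[0.0013,-0.0066,-0.0008,-1,0.01],[0.0013,-0.0066,-0.0008,-1,0.01],[0.0013,0.0066,-0.0008,1,0.01],[0.0013,0.0066,-0.0008,1,0.01],[0.0013,-0.0066,-0.0008,-1,0.01]]'
python3 - <<'E'
from h import *
s=sense();print(s['tcp_rot'].round(3),s['tool_pos'],s['contact_force'],s['moment'])
im=snapshot("top");cv2.imwrite("pics/t14.png",cv2.resize(im[110:240,260:440,::-1],None,fx=4,fy=4))
im=snapshot("side");cv2.imwrite("pics/s14.png",cv2.resize(im[80:230,200:350,::-1],None,fx=4,fy=4))
E
```

```text
time: 13.45
tool_pos: [491.3, -96.1, 78.0]
tcp_rot: [0.031, 0.997, -0.009, 0.07]
contact_force: [5.9, 0.4, -9.2]
finger_gap: 19.6
[ 0.031  0.997 -0.009  0.07 ] [491.27046604 -96.13574219  77.98062174] [ 5.9221572   0.35679415 -9.1651604 ] [ 0.27772154 -0.53453091  0.35726085]
time: 13.95
tool_pos: [487.7, -102.0, 79.9]
tcp_rot: [-0.017, 0.997, -0.014, 0.074]
contact_force: [5.3, -2.2, -7.3]
finger_gap: 19.2
[-0.017  0.997 -0.014  0.074] [ 487.70114564 -101.9634113    79.93508248] [ 5.31354019 -2.2359219  -7.30392772] [-0.17570408 -0.55472039 -0.30329655]
```

View pics/t14.png

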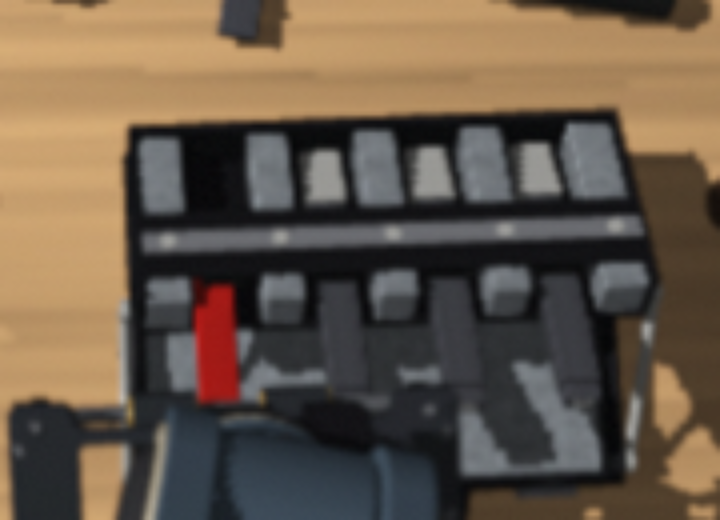

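View pics/s14.png

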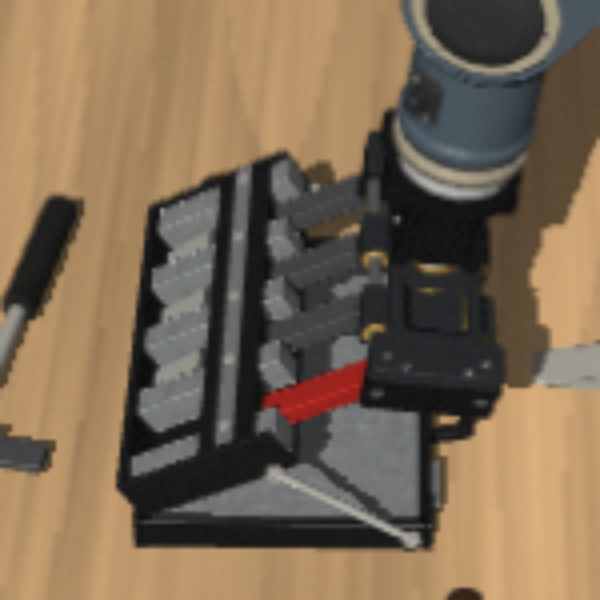

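```bash
python3 -m jog '[[0.0013,-0.005,-0.0009,-0.7,0.01],[0.0013,0.0072,-0.0009,1,0.01],[0.0013,0.0072,-0.0009,1,0.01],[0.0013,-0.0072,-0.0009,-1,0.01],[0.0013,-0.0072,-0.0009,-1,0.01]]'; python3 -c "
from h import *
s=sense();print(s['tcp_rot'].round(3),s['tool_pos'],s['contact_force'],s['moment'])"; python3 -m jog '[[0.0013,0.0074,-0.0009,1,0.01],[0.0013,0.0074,-0.0009,1,0.01],[0.0013,-0.0074,-0.0009,-1,0.01],[0.0013,-0.0074,-0.0009,-1,0.01],[0.0013,0.0074,-0.0009,1,0.01]]'
python3 - <<'E'
from h import *
s=sense();print(s['tcp_rot'].round(3),s['tool_pos'],s['contact_force'],s['moment'])
E
python3 -m jog '[[0.0013,0.0074,-0.0009,1,0.01],[0.0013,-0.0076,-0.0009,-1,0.01],[0.0013,-0.0076,-0.0009,-1,0.01],[0.0013,0.0076,-0.0009,1,0.01],[0.0013,0.0076,-0.0009,1,0.01]]';python3 - <<'E'
from h import *
s=sense();print(s['tcp_rot'].round(3),s['tool_pos'],s['contact_force'],s['moment'])
im=snapshot("top");cv2.imwrite("pics/t15.png",cv2.resize(im[110:240,260:440,::-1],None,fx=4,fy=4))
E
```

```text
time: 14.55
tool_pos: [484.5, -107.0, 82.6]
tcp_rot: [-0.051, 0.996, -0.018, 0.077]
contact_force: [5.6, 0.3, -7.4]
finger_gap: 19.6
[-0.051  0.996 -0.018  0.077] [ 484.49740487 -107.00180424   82.59727798] [ 5.60424166  0.29481047 -7.42996639] [ 0.17479559 -0.3941884  -0.33489526]
time: 15.05
tool_pos: [479.9, -101.1, 84.7]
tcp_rot: [-0.01, 0.996, -0.016, 0.082]
contact_force: [6.0, -1.0, -9.1]
finger_gap: 19.9
[-0.01   0.996 -0.016  0.082] [ 479.87534584 -101.11521353   84.65255517] [ 6.01628912 -0.9599623  -9.11953828] [-0.28011255 -0.36975022 -0.23626126]
time: 15.55
tool_pos: [474.2, -94.1, 86.5]
tcp_rot: [0.032, 0.996, -0.013, 0.085]
contact_force: [4.1, -0.6, -6.2]
finger_gap: 19.6
[ 0.032  0.996 -0.013  0.085] [474.24862097 -94.14768327  86.50166716] [ 4.07033478 -0.55051408 -6.17975248] [-0.02782158 -0.151048    0.030832  ]
```

View pics/t15.png

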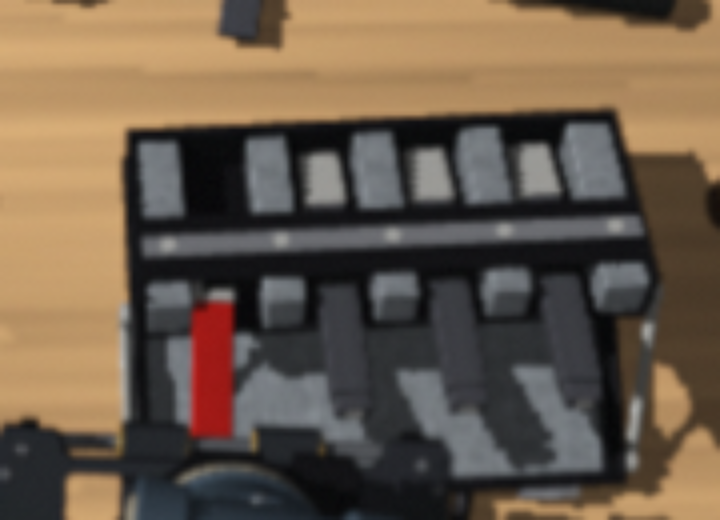

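```bash
python3 -m jog '[[0.0014,-0.008,-0.001,-1,0.01],[0.0014,-0.008,-0.001,-1,0.01],[0.0014,0.008,-0.001,1,0.01],[0.0014,0.008,-0.001,1,0.01],[0.0014,-0.008,-0.001,-1,0.01]]'; python3 -c "
from h import *
s=sense();print(s['tcp_rot'].round(3),s['tool_pos'],s['contact_force'],s['moment'])"; python3 -m jog '[[0.0014,-0.006,-0.001,-0.7,0.01],[0.0014,0.008,-0.001,1,0.01],[0.0014,0.008,-0.001,1,0.01],[0.0014,-0.008,-0.001,-1,0.01],[0.0014,-0.008,-0.001,-1,0.01]]'
python3 - <<'E'
from h import *
s=sense();print(s['tcp_rot'].round(3),s['tool_pos'],s['contact_force'],s['moment'])
E
python3 -m jog '[[0.0014,0.008,-0.001,1,0.01],[0.0014,0.008,-0.001,1,0.01],[0.0014,-0.008,-0.001,-1,0.01],[0.0014,-0.008,-0.001,-1,0.01],[0.0014,0.008,-0.001,1,0.01]]';python3 - <<'E'
from h import *
s=sense();print(s['tcp_rot'].round(3),s['tool_pos'],s['contact_force'],s['moment'])
im=snapshot("top");cv2.imwrite("pics/t16.png",cv2.resize(im[110:240,260:440,::-1],None,fx=4,fy=4))
im=snapshot("side");cv2.imwrite("pics/s16.png",cv2.resize(im[80:230,200:350,::-1],None,fx=4,fy=4))
E
```

```text
time: 16.1
tool_pos: [466.1, -101.5, 90.2]
tcp_rot: [-0.019, 0.996, -0.018, 0.086]
contact_force: [1.8, -1.5, -2.3]
finger_gap: 19.8
[-0.019  0.996 -0.018  0.086] [ 466.05056974 -101.46765721   90.24412381] [ 1.83017189 -1.45262171 -2.27389197] [-0.21172902 -0.04584023 -0.16192616]
time: 16.6
tool_pos: [456.6, -108.4, 94.4]
tcp_rot: [-0.058, 0.995, -0.022, 0.085]
contact_force: [2.4, -3.3, -2.8]
finger_gap: 19.2
[-0.058  0.995 -0.022  0.085] [ 456.62706803 -108.43535125   94.40903652] [ 2.38605539 -3.31191706 -2.84719554] [-0.89466148 -0.25418826 -0.6126285 ]
time: 17.1
tool_pos: [445.5, -103.6, 98.0]
tcp_rot: [-0.019, 0.996, -0.02, 0.085]
contact_force: [-0.4, -0.1, -2.6]
finger_gap: 19.3
[-0.019  0.996 -0.02   0.085] [ 445.54481689 -103.60730652   97.95613257] [-0.44436809 -0.0979177  -2.60402442] [0.06811526 0.44705573 0.01633305]
```

View pics/t16.png

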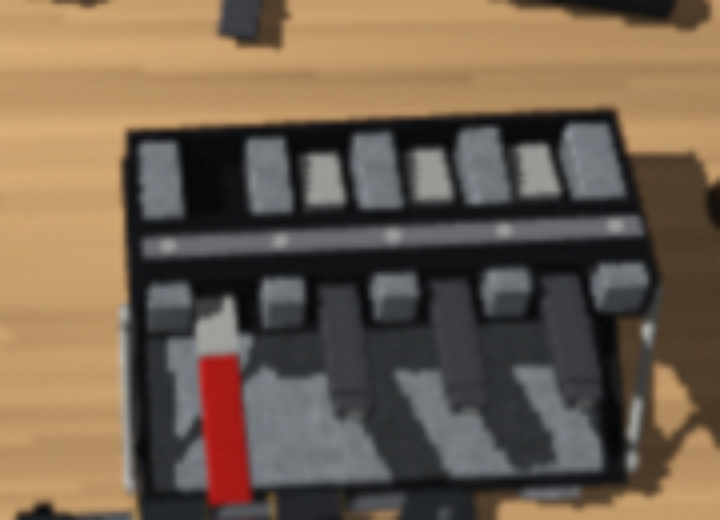

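View pics/s16.png

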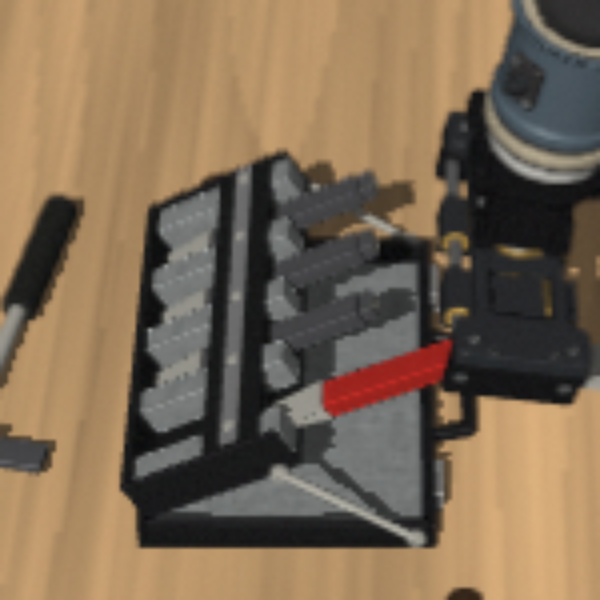

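```bash
python3 -m jog '[[0.004,0,-0.003,0,0.01],[0.004,0,-0.003,0,0.01],[0.004,0,-0.003,0,0.01],[0.003,0,-0.004,0,0.01],[0,0,-0.006,0,0.01]]'
python3 - <<'E'
from h import *
s=sense();print(s['tcp_rot'].round(3),s['tool_pos'],s['contact_force'],s['moment'])
im=snapshot("side");cv2.imwrite("pics/s17.png",cv2.resize(im[80:230,200:380,::-1],None,fx=4,fy=4))
E
```

```text
time: 17.7
tool_pos: [422.9, -101.8, 113.5]
tcp_rot: [-0.024, 0.996, -0.019, 0.082]
contact_force: [-0.4, -0.7, -2.9]
finger_gap: 19.4
[-0.024  0.996 -0.019  0.082] [ 422.94294555 -101.82460923  113.4868586 ] [-0.44766271 -0.72607969 -2.91504523] [ 0.02195567  0.40734259 -0.00525043]
```

View pics/s17.png

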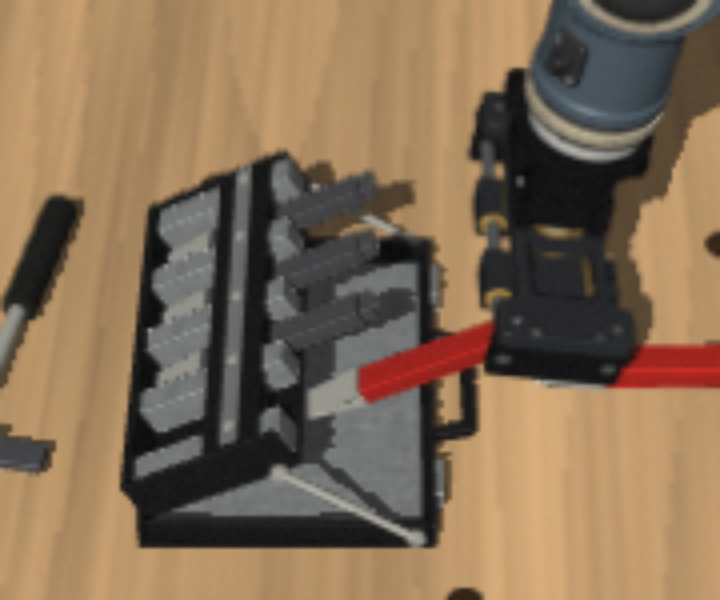

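```bash
python3 -m jog '[[-0.004,0,-0.02,0,0.01],[-0.005,0,-0.025,0,0.01],[-0.005,0,-0.025,0,0.01],[-0.004,0,-0.02,0,0.01],[0,0,0,0,0.01]]'
python3 - <<'E'
from h import *
s=sense();print(s['tcp_rot'].round(3),s['tool_pos'],s['contact_force'],s['moment'])
im=snapshot("side");cv2.imwrite("pics/s18.png",im[:,:,::-1])
im=snapshot("top");cv2.imwrite("pics/t18.png",im[:,:,::-1])
im=snapshot("wrist");cv2.imwrite("pics/w18.png",im[:,:,::-1])
E
```

```text
time: 18.25
tool_pos: [426.1, -96.7, 210.5]
tcp_rot: [-0.026, 0.996, -0.019, 0.083]
contact_force: [0.0, -0.3, -3.5]
finger_gap: 19.2
[-0.026  0.996 -0.019  0.083] [426.13538304 -96.72565418 210.45447989] [ 0.02051227 -0.33307712 -3.45032554] [ 0.06855698  0.44392826 -0.0136005 ]
```

View pics/s18.png

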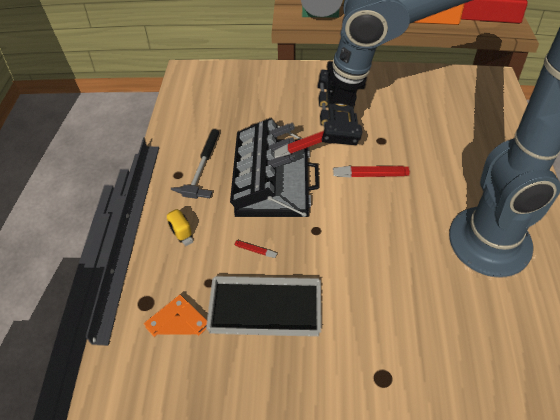

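View pics/t18.png

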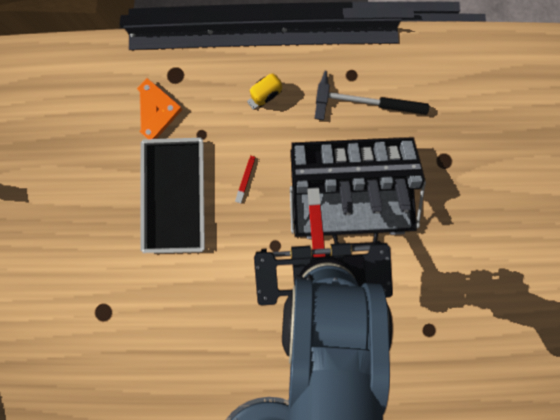

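View pics/w18.png

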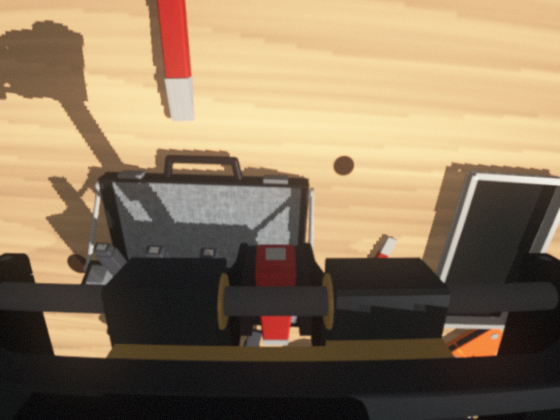

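```bash
python3 -m jog '[[-0.008,0.02,0,0,0.01],[-0.016,0.04,0.002,0,0.01],[-0.016,0.04,0.002,0,0.01],[-0.016,0.04,0.002,0,0.01],[-0.016,0.04,0.002,0.2,0.01]]';  python3 -m jog '[[-0.012,0.04,0.002,0.2,0.01],[-0.01,0.04,0.002,0,0.01],[0,0.02,0,0,0.01],[0,0.01,0,0,0.01],[0,0,0,0,0.01]]'; python3 -c "
from h import *
s=sense();print(s['tcp_rot'].round(3),s['tool_pos'],s['contact_force'],s['moment'])"
```

```text
time: 18.9
tool_pos: [482.5, 84.0, 193.3]
tcp_rot: [-0.009, 0.997, -0.02, 0.071]
contact_force: [1.6, -1.4, -3.1]
finger_gap: 19.4
time: 19.4
tool_pos: [500.6, 203.8, 177.4]
tcp_rot: [-0.004, 0.998, -0.021, 0.064]
contact_force: [0.6, -0.2, -2.4]
finger_gap: 19.5
[-0.004  0.998 -0.021  0.064] [500.64487037 203.75150759 177.35838173] [ 0.59118672 -0.16440661 -2.36757395] [ 0.03643172  0.41059874 -0.03815575]
```

```bash
python3 -m jog '[[-0.002,-0.002,0.03,0,0.01],[-0.002,-0.002,0.03,0,0.01],[-0.002,0,0.025,0,0.01],[0,0,0,0,0.01]]'
python3 - <<'E'
from h import *
s=sense();print(s['tcp_rot'].round(3),s['tool_pos'],s['contact_force'],s['moment'])
for n in("side","top"):
    im=snapshot(n); a=im[200:360,180:400] if n=="side" else im[120:280,110:330]
    cv2.imwrite(f"pics/{n}19.png",cv2.resize(a[:,:,::-1],None,fx=3.5,fy=3.5))
E
```

```text
time: 19.8
tool_pos: [517.3, 188.9, 90.6]
tcp_rot: [-0.001, 0.998, -0.023, 0.063]
contact_force: [-2.0, -0.5, -2.8]
finger_gap: 19.5
[-0.001  0.998 -0.023  0.063] [517.34489769 188.86082904  90.55820247] [-1.97355713 -0.47721278 -2.84869939] [ 0.00836734  0.40984595 -0.03725337]
```

View pics/side19.png

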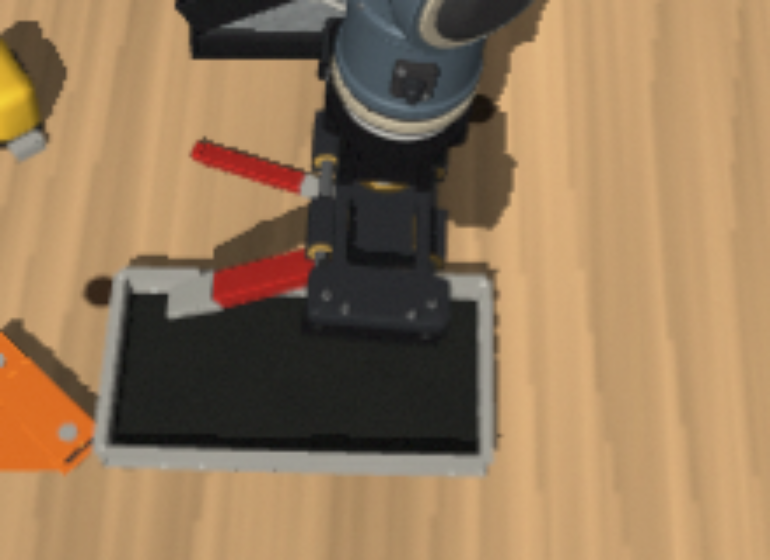

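View pics/top19.png

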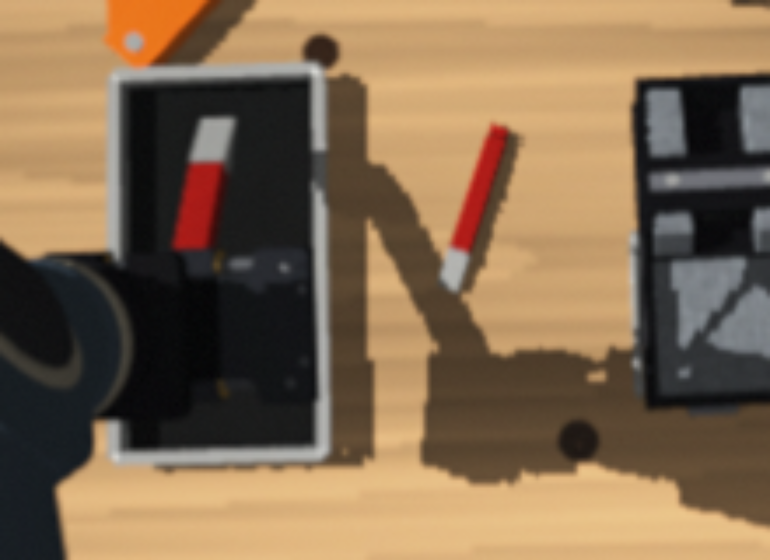

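```bash
python3 -m jog '[[0.006,0.005,0.015,0,0.01],[0.006,0.005,0.015,0,0.01],[0,0,0.01,0,0.01],[0,0,0,0,0.01]]'
python3 - <<'E'
from h import *
s=sense();print(s['tcp_rot'].round(3),s['tool_pos'],s['contact_force'],s['moment'])
for n in("side",):
    im=snapshot(n); a=im[200:360,180:400] if n=="side" else im[120:280,110:330]
    cv2.imwrite(f"pics/{n}20.png",cv2.resize(a[:,:,::-1],None,fx=3.5,fy=3.5))
E
```

```text
time: 20.3
tool_pos: [517.6, 199.4, 58.4]
tcp_rot: [0.0, 0.997, -0.018, 0.072]
contact_force: [0.8, -0.4, -2.6]
finger_gap: 19.7
[ 0.     0.997 -0.018  0.072] [517.57504973 199.40904418  58.40971235] [ 0.81531899 -0.43371046 -2.62293955] [0.01910447 0.40083195 0.09192902]
```

View pics/side20.png

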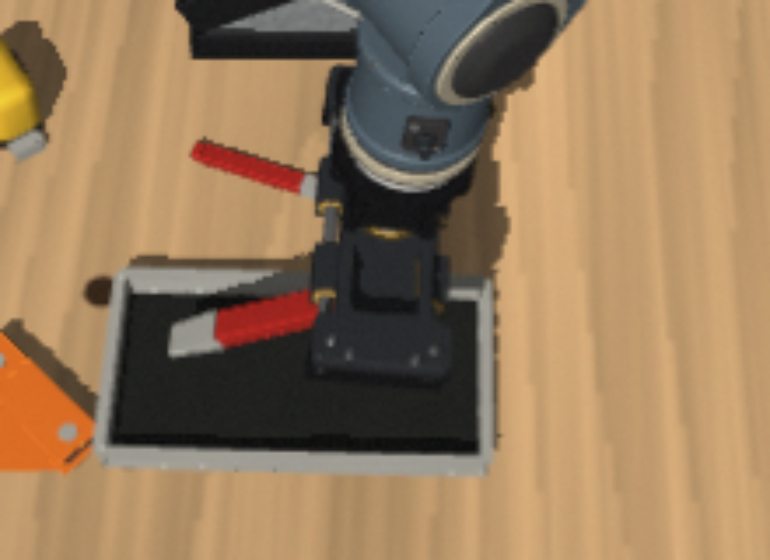

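```bash
python3 -m jog '[[0.005,0,0.01,0,0.01],[0.003,0,0.01,0,0.01],[0,0,0,0,0.01]]' 30
python3 - <<'E'
from h import *
s=sense();print(s['tcp_rot'].round(3),s['tool_pos'],s['contact_force'],s['moment'])
for n in("side",):
    im=snapshot(n); a=im[200:360,180:400] if n=="side" else im[120:280,110:330]
    cv2.imwrite(f"pics/{n}21.png",cv2.resize(a[:,:,::-1],None,fx=3.5,fy=3.5))
E
```

```text
time: 20.65
tool_pos: [514.7, 199.2, 39.2]
tcp_rot: [0.001, 0.997, -0.017, 0.074]
contact_force: [0.1, -0.2, -3.1]
finger_gap: 19.9
[ 0.001  0.997 -0.017  0.074] [514.65932351 199.20136988  39.15039668] [ 0.11604345 -0.18333757 -3.0625324 ] [0.07692254 0.42248273 0.0377278 ]
```

View pics/side21.png

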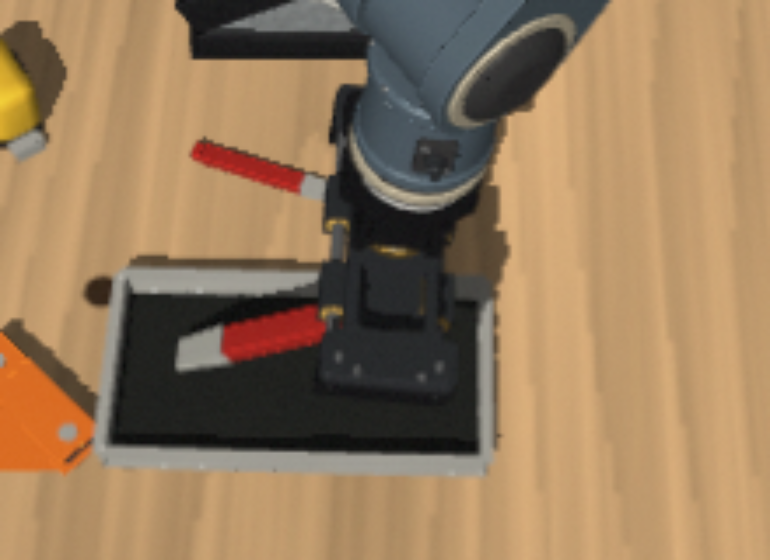

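```bash
python3 -m jog '[[0.001,0,0.006,0,0.01],[0.001,0,0.006,0,0.01],[0,0,0,0,0.01]]' 30; python3 -c "
from h import *
s=sense();print(s['tcp_rot'].round(3),s['tool_pos'],s['contact_force'],s['moment'])"
```

```text
time: 21.0
tool_pos: [515.5, 199.2, 26.9]
tcp_rot: [0.001, 0.997, -0.017, 0.075]
contact_force: [0.1, -0.4, -1.6]
finger_gap: 19.8
[ 0.001  0.997 -0.017  0.075] [515.50439276 199.1805776   26.90834685] [ 0.0510041  -0.3587635  -1.63554013] [ 0.05331922  0.43991126 -0.00072576]
```

```bash
python3 -m jog '[[0.001,0,0.005,0,0.01],[0.001,0,0.005,0,0.01],[0,0,0,0,0.01]]' 25; python3 -c "
from h import *
s=sense();print(s['tcp_rot'].round(3),s['tool_pos'],s['contact_force'],s['moment'])"
```

```text
time: 21.3
tool_pos: [515.9, 199.5, 16.6]
tcp_rot: [0.001, 0.997, -0.016, 0.076]
contact_force: [-0.5, -0.6, 0.4]
finger_gap: 19.7
[ 0.001  0.997 -0.016  0.076] [515.87074396 199.45782115  16.56439129] [-0.53184937 -0.59894372  0.36144215] [ 0.00225881  0.18372693 -0.04195135]
```

```bash
python3 -m jog '[[0.002,0,0.005,0,0.01],[0.002,0,0.005,0,0.01],[0,0,0,0,0.01]]' 15
python3 - <<'E'
from h import *
s=sense();print(s['tcp_rot'].round(3),s['tool_pos'],s['contact_force'],s['moment'])
for n in("side",):
    im=snapshot(n); a=im[200:360,180:400] if n=="side" else im[120:280,110:330]
    cv2.imwrite(f"pics/{n}22.png",cv2.resize(a[:,:,::-1],None,fx=3.5,fy=3.5))
E
```

```text
time: 21.6
tool_pos: [513.8, 199.5, 5.8]
tcp_rot: [0.001, 0.997, -0.016, 0.077]
contact_force: [-0.0, 0.1, -0.8]
finger_gap: 20.1
[ 0.001  0.997 -0.016  0.077] [513.77597545 199.46413169   5.76889591] [-0.01795401  0.07819676 -0.84898626] [ 0.07136792  0.20570798 -0.02979531]
```

View pics/side22.png

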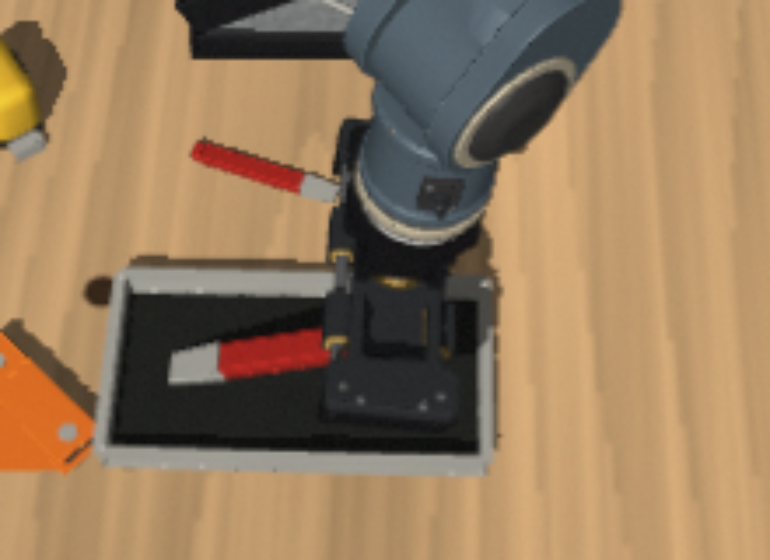

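```bash
python3 -m jog '[[0.002,0,0.005,0,0.01],[0.002,0,0.005,0,0.01],[0.002,0,0.005,0,0.01],[0,0,0,0,0.01]]' 12
python3 - <<'E'
from h import *
s=sense();print(s['tcp_rot'].round(3),s['tool_pos'],s['contact_force'],s['moment'])
for n in("wrist",):
    im=snapshot(n); cv2.imwrite(f"pics/{n}23.png",im[:,:,::-1])
E
```

```text
time: 22.05
tool_pos: [509.8, 199.0, -11.1]
tcp_rot: [0.001, 0.997, -0.016, 0.077]
contact_force: [-0.8, -0.3, -0.2]
finger_gap: 19.7
[ 0.001  0.997 -0.016  0.077] [509.80377006 199.04769684 -11.08837932] [-0.77179564 -0.33297504 -0.16308603] [0.1121912  0.31380803 0.0179289 ]
```

View pics/wrist23.png

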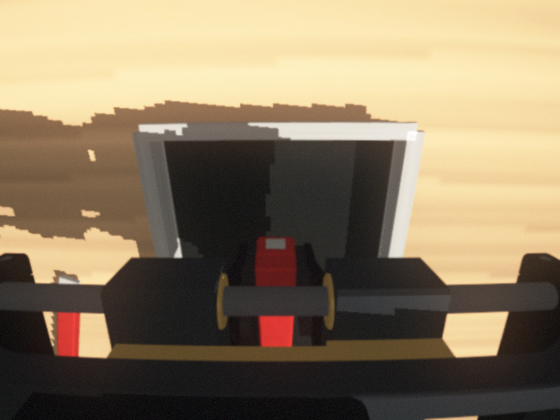

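```bash
python3 -m jog '[[0.001,0,0.005,0,0.01],[0.001,0,0.005,0,0.01],[0,0,0,0,0.01]]' 12; python3 -c "
from h import *
s=sense();print(s['tcp_rot'].round(3),s['tool_pos'],s['contact_force'],s['moment'])"; python3 -m jog '[[0.001,0,0.003,0,0.01],[0.001,0,0.003,0,0.01],[0,0,0,0,0.01]]' 12
python3 - <<'E'
from h import *
s=sense();print(s['tcp_rot'].round(3),s['tool_pos'],s['contact_force'],s['moment'])
for n in("wrist","side"):
    im=snapshot(n); 
    if n=="side": im=cv2.resize(im[200:360,180:400],None,fx=3.5,fy=3.5)
    cv2.imwrite(f"pics/{n}24.png",im[:,:,::-1])
E
```

```text
time: 22.4
tool_pos: [509.7, 198.9, -21.7]
tcp_rot: [0.001, 0.997, -0.016, 0.077]
contact_force: [-0.5, 0.1, -1.0]
finger_gap: 20.3
[ 0.001  0.997 -0.016  0.077] [509.68381963 198.92891858 -21.67626672] [-0.45152276  0.0711899  -0.96898929] [0.14452026 0.23335101 0.06290001]
time: 22.7
tool_pos: [508.8, 198.8, -28.4]
tcp_rot: [0.001, 0.997, -0.015, 0.077]
contact_force: [-1.8, -0.6, -0.9]
finger_gap: 19.5
[ 0.001  0.997 -0.015  0.077] [508.78532873 198.84401459 -28.36887887] [-1.76857464 -0.56576673 -0.88747375] [ 0.04865176  0.30272815 -0.02096891]
```

View pics/side24.png

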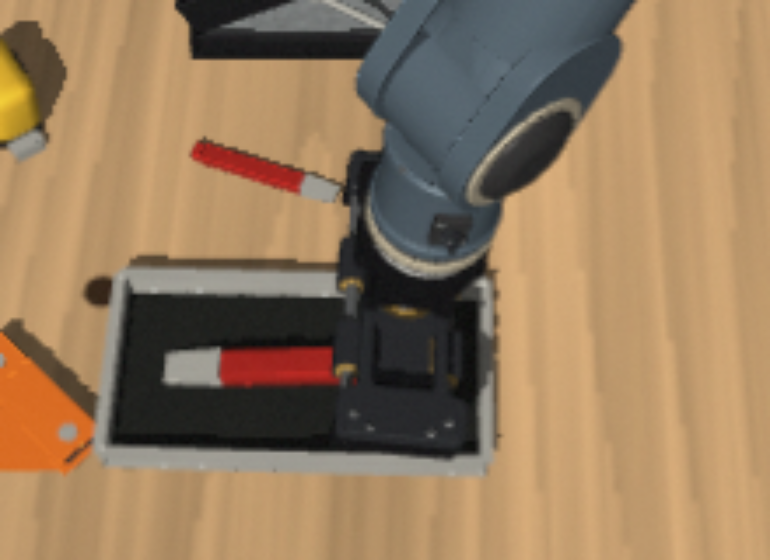

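View pics/wrist24.png

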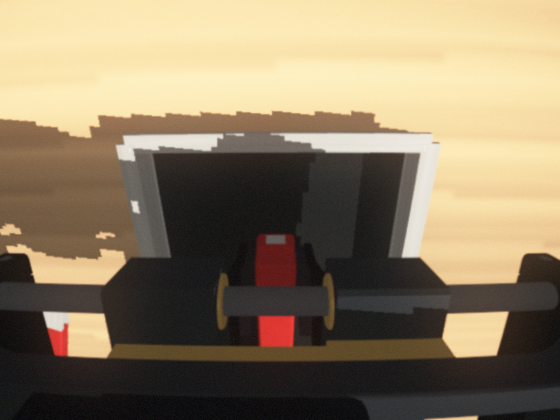

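```bash
python3 -m jog '[[0,0,0.002,0,0.01],[0,0,0.002,0,0.01],[0,0,0,0,0.01]]' 12; python3 -c "
from h import *
s=sense();print(s['tcp_rot'].round(3),s['tool_pos'],s['contact_force'],s['moment'])"; python3 -m jog '[[0,0,0.0015,0,0.01],[0,0,0.001,0,0.01],[0,0,0,0,0.01]]' 12
python3 - <<'E'
from h import *
s=sense();print(s['tcp_rot'].round(3),s['tool_pos'],s['contact_force'],s['moment'])
E
```

```text
time: 23.1
tool_pos: [509.2, 198.8, -32.2]
tcp_rot: [0.001, 0.997, -0.015, 0.077]
contact_force: [-1.2, -0.2, -0.5]
finger_gap: 19.9
[ 0.001  0.997 -0.015  0.077] [509.24151724 198.77712975 -32.1748219 ] [-1.24380202 -0.18210646 -0.50360231] [0.06552639 0.26944262 0.00699575]
time: 23.4
tool_pos: [509.4, 198.8, -32.3]
tcp_rot: [0.001, 0.997, -0.016, 0.077]
contact_force: [-1.1, 0.0, -0.8]
finger_gap: 19.8
[ 0.001  0.997 -0.016  0.077] [509.374953   198.80871728 -32.3499141 ] [-1.09716727  0.04667572 -0.83881736] [ 0.06081235  0.42748468 -0.01221395]
```

```bash
python3 -m jog '[[0,0,0.003,0,0.01],[0,0,0,0,0.01]]' 12; python3 -c "
from h import *
s=sense();print(s['tcp_rot'].round(3),s['tool_pos'],s['contact_force'],s['moment'])"; python3 -m jog '[[0,0,0.003,0,0.01],[0,0,0,0,0.01]]' 12
python3 - <<'E'
from h import *
s=sense();print(s['tcp_rot'].round(3),s['tool_pos'],s['contact_force'],s['moment'])
for n in("wrist","side","top"):
    im=snapshot(n); 
    if n=="side": im=cv2.resize(im[240:340,200:340],None,fx=5,fy=5)
    if n=="top": im=cv2.resize(im[120:280,110:330],None,fx=3.5,fy=3.5)
    cv2.imwrite(f"pics/{n}25.png",im[:,:,::-1])
E
```

```text
time: 23.6
tool_pos: [509.6, 198.9, -32.4]
tcp_rot: [0.001, 0.997, -0.016, 0.077]
contact_force: [-1.9, -1.2, -0.1]
finger_gap: 19.8
[ 0.001  0.997 -0.016  0.077] [509.57062581 198.88758344 -32.41250116] [-1.94869993 -1.24627345 -0.14746121] [0.04151111 0.54335618 0.05148271]
time: 23.8
tool_pos: [509.7, 198.9, -32.4]
tcp_rot: [0.001, 0.997, -0.016, 0.077]
contact_force: [-0.6, -0.0, -0.8]
finger_gap: 19.7
[ 0.001  0.997 -0.016  0.077] [509.74918138 198.94193669 -32.36054553] [-0.57685233 -0.0264948  -0.8253416 ] [0.04670853 0.53407763 0.00479099]
```

View pics/side25.png

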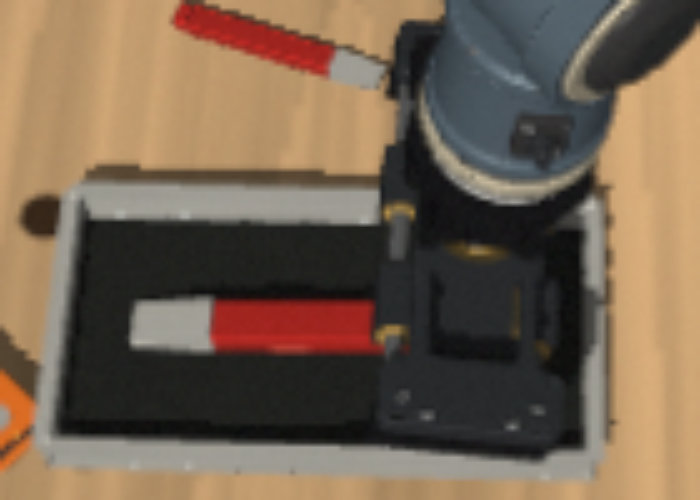

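View pics/top25.png

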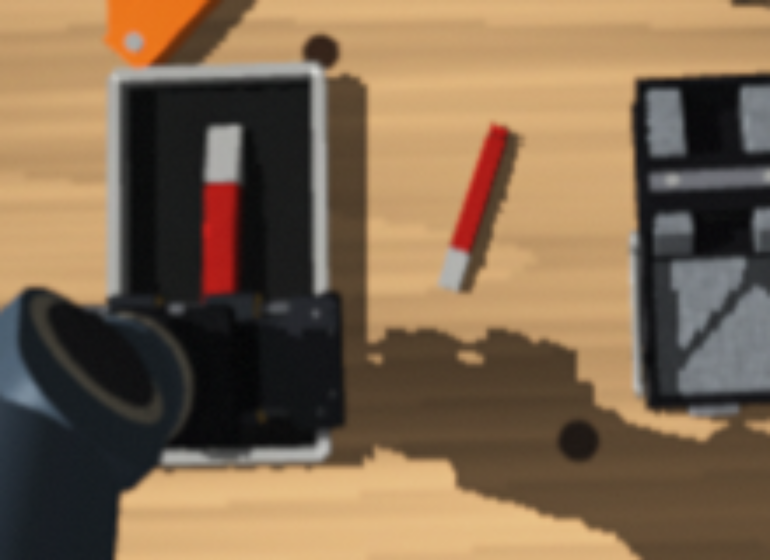

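Run:
```python
from h import *
s=sense();print(s['joint_pos'].round(3),s['joint_torque'].round(2))
ct,cs=get_calibration("top"),get_calibration("side")
# wedge tip: top image & side image
a=ray(ct,110+224/3.5,120+126/3.5); b=ray(cs,200+131/5,240+325/5); print(tri(a,b))
# red/steel boundary
a=ray(ct,110+222/3.5,120+183/3.5); b=ray(cs,200+212/5,240+325/5); print(tri(a,b))
```

```text
[-0.543  0.509  0.033  2.119  0.225  0.404  0.851] [ 4.800e-01 -3.779e+01  1.570e+00 -1.347e+01  3.400e-01 -1.160e+00
 -2.000e-02]
(array([639.85200337, 201.46834627,   4.95717564]), np.float64(3.3612088569303626))
(array([602.80365032, 201.80836263,   8.22907984]), np.float64(3.4477035303304833))
```

```bash
python3 -m jog '[[0,0,0.004,0,0.01]]' 12; python3 -c "
from h import *
s=sense();print(s['tool_pos'],s['contact_force'],s['moment'])"
```

```text
time: 24.05
tool_pos: [510.1, 199.0, -33.7]
tcp_rot: [0.001, 0.997, -0.016, 0.077]
contact_force: [-26.5, -5.3, 73.7]
finger_gap: 19.7
[510.13098257 198.95363423 -33.74100225] [-26.52274096  -5.33809286  73.68936895] [-1.09937578  3.99173991 -0.20339531]
```

```bash
python3 -m jog '[[0,0,-0.001,0,0.01],[0,0,0,0,0.01]]' 12; python3 -c "
from h import *
s=sense();print(s['tool_pos'],s['contact_force'],s['moment'],s['finger_gap'])"
```

```text
time: 24.25
tool_pos: [510.4, 199.3, -31.3]
tcp_rot: [0.001, 0.997, -0.016, 0.078]
contact_force: [0.1, -0.0, -2.7]
finger_gap: 20.0
[510.42691859 199.29516077 -31.29601127] [ 0.10424123 -0.02483874 -2.66407449] [0.10430541 0.33874436 0.01006843] 20.020537735373598
```

```bash
python3 -m jog '[[0,0,0.0012,0,0.01],[0,0,0,0,0.01],[0,0,0,0,0.024],[0,0,0,0,0.03],[0,0,0,0,0.036]]' 12; python3 -m jog '[[0,0,0,0,0.036],[0,0,0,0,0.036]]' 12
python3 - <<'E'
from h import *
s=sense();print(s['tool_pos'],s['contact_force'],s['moment'],s['finger_gap'])
for n in("wrist","side"):
    im=snapshot(n); 
    if n=="side": im=cv2.resize(im[240:340,200:340],None,fx=5,fy=5)
    cv2.imwrite(f"pics/{n}26.png",im[:,:,::-1])
E
```

```text
time: 24.75
tool_pos: [510.4, 193.5, -32.5]
tcp_rot: [0.003, 0.997, -0.02, 0.076]
contact_force: [-4.0, -5.5, 12.8]
finger_gap: 31.1
time: 24.95
tool_pos: [510.4, 191.1, -32.2]
tcp_rot: [0.004, 0.997, -0.022, 0.075]
contact_force: [-3.7, 0.3, 8.2]
finger_gap: 35.2
[510.36221648 191.12737831 -32.23303958] [-3.68764489  0.31232832  8.16239349] [0.26096888 0.91385279 0.08157003] 35.16330705792325
```

View pics/side26.png

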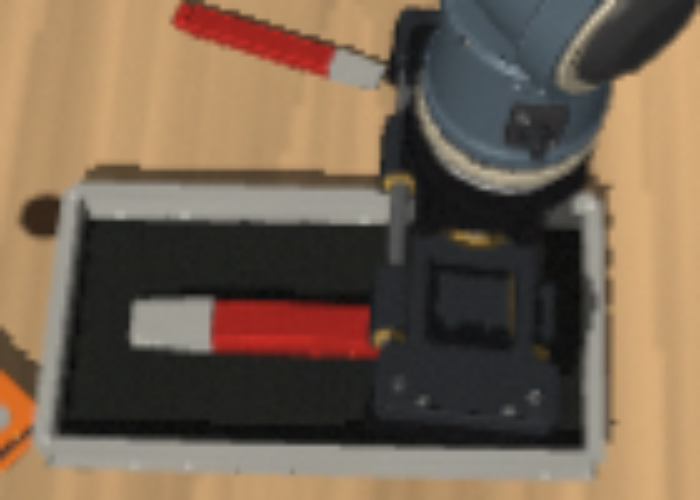

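View pics/wrist26.png

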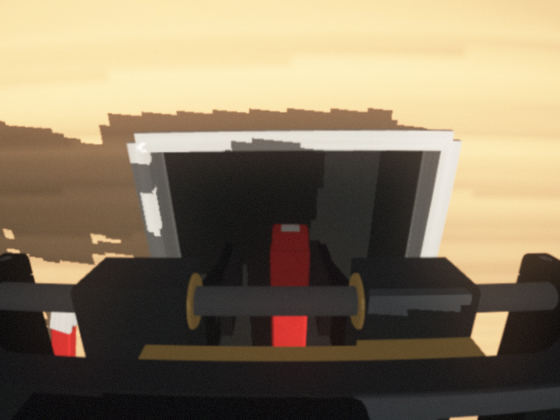

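```bash
python3 -m jog '[[0,0.003,-0.003,0,0.042],[0,0.003,-0.003,0,0.042],[-0.001,0,-0.01,0,0.042],[-0.003,0,-0.02,0,0.042],[-0.006,0,-0.04,0,0.042]]' 12; python3 -m jog '[[-0.006,0,-0.04,0,0.042],[-0.006,0,-0.04,0,0.042],[0,0,0,0,0.042],[0.03,0,0,0,0.042],[0.04,0,-0.02,0,0.042]]' 12;python3 -m jog '[[0,0.04,-0.03,0,0.042],[0,0.04,-0.03,0,0.042],[0,0.04,-0.03,0,0.042],[0,0.04,0,0,0.042],[0,0,0,0,0.042]]' 12
python3 - <<'E'
from h import *
s=sense();print(s['tool_pos'],s['contact_force'],s['moment'],s['finger_gap'])
for n in("top","side"):
    im=snapshot(n); 
    if n=="side": im=cv2.resize(im[90:390,140:420],None,fx=2,fy=2)
    cv2.imwrite(f"pics/{n}27.png",im[:,:,::-1])
E
```

```text
time: 25.55
tool_pos: [506.5, 199.1, 41.0]
tcp_rot: [0.003, 0.997, -0.025, 0.071]
contact_force: [0.8, 0.5, 0.0]
finger_gap: 42.3
time: 26.05
tool_pos: [441.3, 206.7, 141.4]
tcp_rot: [0.006, 0.997, -0.021, 0.078]
contact_force: [-1.1, 0.5, 1.0]
finger_gap: 42.1
time: 26.55
tool_pos: [417.9, 370.3, 221.0]
tcp_rot: [0.005, 0.997, -0.024, 0.072]
contact_force: [-0.9, 0.7, -0.5]
finger_gap: 41.7
[417.87349252 370.28538665 221.02718099] [-0.93479288  0.73701432 -0.48359764] [ 0.06926671  0.29176841 -0.061017  ] 41.654391609650666
```

View pics/side27.png

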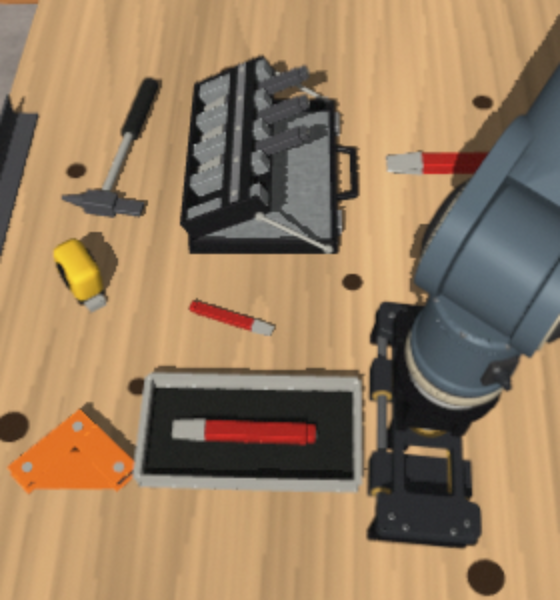

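View pics/top27.png

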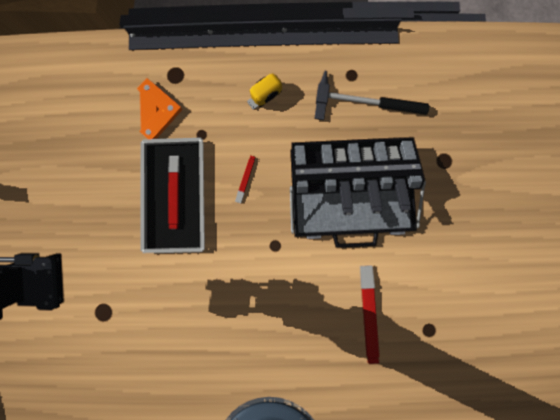

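Run:
```python
from h import *
ct=get_calibration("top")
print(onz(ct,174,192,10), sense()['joint_velocities'].round(3))
from rig import workorder
print(workorder.sign_off())
```

```text
[560.60271558 199.95735578  10.        ] [ 0.025 -0.015  0.034  0.036  0.005  0.006 -0.   ]
the job is handed in; nothing more can be done
None
```

The red chisel is out of the case and lying flat on the tray floor, and the job is handed in; sign-off gave no verdict. I pinched its free end, drew it up the slope with rocking of about 5° to each side, and carried it to the tray. I lowered it until it lay flat while still gripped, then opened the fingers and moved the arm clear. The whole job took about 27 s of the 72 s.

**Last checks**
- **Chisel:** the top view puts its centre about 8 mm from the tray's middle, around (561, 200) mm against (553, 199) mm. It looks flat in both views, but I took no angle measurement after letting go.
- **Case:** it turned slightly during the pull. Its end beside the red chisel moved about 6 mm, so I estimate its origin moved about 3 mm, against the 20 mm limit.
- **Other things:** the dark chisels, tape, magnet and hammer show no visible shift in the final pictures. I judged that by eye and did not measure it.
- **Robot:** it is clear of everything, with contact force near zero.

**What went wrong or disagreed**
- **First grasp:** the fingers closed above the chisel without touching it. The fingertips seem to sit about 35 mm above the reported tool point, so I went lower on the second try and it gripped.
- **Tool tilt:** the tool leaned to about 9–10° as I pulled, because moves restart from the measured pose. This caused no problem.
- **Hard press on the tray:** one press against the tray floor briefly read about 74 N upward at the wrist (78 N in all), under the 120 N limit. I backed off at once. That is above the 40 N limit for the arm or gripper body, though I believe only the fingertips or the chisel were touching the floor.
- **Opening the fingers:** they dragged on the floor and the tool slid about 8 mm sideways, but the chisel hardly moved.

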